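# Press goggle brow trims flush and gauge the visor slots

## Robot

A 7-joint arm with a two-finger parallel gripper is mounted at the origin on the work surface. World frame = base frame: x ahead of the robot, y to its left, z up, the work surface at z = 0. Lengths are in m, angles in rad, forces in N, time in s.
With the tool pointing down it reaches from about 0.4 to 0.85 m from the base axis. Payload 10.4 kg.
Tool frame: the origin (TCP) lies at the very end of the fingers, on their centre line; the grasp point (between the pads) lies 19 mm behind it; z points along the fingers, y is the direction in which the jaws open and shut (so a half turn about z gives the same grasp; the last joint's range is limited). The gripper opens to 85 mm and grips with 20 to 120 N. Pads are 22 mm wide; open, the fingers measure 114 mm over their backs; the gripper's body (76 mm by 85 mm) begins 54 mm behind the grasp point. The pads swing forward as they close: fully open they stand 13 mm farther back than shut.
Start: joints at [1.218, 0.332, -0.065, 1.46, 0.022, 1.35, -0.088], TCP at [0.202, -0.591, 0.231] pointing down, gripper open.
Joint ranges: [-2.6, 2.6], [-0.5, 2.12], [-1.47, 1.34], [0.16, 2.42], [-1.27, 4.41], [0.06, 2.06], [-2.6, 2.6]. Speed limits (rad/s): [2.22, 2.22, 2.79, 2.79, 3.14, 3.14, 3.14].

## Interface

Orientations are given as a rotation vector (axis times angle).
In Python, from workcell import r, cams, workorder, finder gives the robot as it stands.
- The arm moves only by the tool send_rows, never from a script. Its argument "steps" is a list of rows, each a list of 3 entries, a list of its own where there are three numbers: the opening, from 0 (shut) to 1 (fully open), then the shift along the tool's x, y, z in m, then the turn about the tool's z in degrees. A call has 1 to 20 rows; each row shifts and turns the commanded pose from where the row before left it, along the tool's axes as they then stand; what a row does not reach is not made up. A row lasts 1/10 s, in which the tool goes at most 50 mm and 8.59 degrees, less where a joint would pass 70% of its speed; a pose out of reach is approached as far as the arm can. A call is refused whole if a number of a shift passes 0.05 or a number of a turn 8.59, either way. A call with a gripper value outside its range is refused whole. The fingers move at their own pace and stop on an object; "squeeze" is the grip in N (left out, the last holds). Time passes only in rows, so rows that do not move let the fingers close. It gives the time, the measured TCP pose, the force and the opening at its end, in the units of the state.
- r.state(): the state, without advancing time (a new reading comes with each control period).
- cams.get_image(name): name is "scene" or "top" or "wrist"; returns a dict with "frame" (384x512x3 uint8, red, green, blue), "mtx" (3x3 intrinsics, pixels), "k1" (the pictures are not rectified: a ray, as slopes to the right and down, at radius r is drawn at 1 + k1 r^2 times it, then the intrinsics apply), "R" (3x3) and "t" (3): a world point X has camera coordinates R X + t; the wrist camera has in their place "mount" (4x4, takes a point from camera to tool coordinates, whose origin is the TCP and whose axes are the flange's). Camera axes: x right, y down, z forward; pixel columns grow to the right and rows downward; lengths in m; the calibration is good to about 2 mm. A picture is of the moment at which its call begins: read the wrist's pose just before it. There is no depth.
- workorder.finish_job(): hands the job in, once; it reports no verdict.
Trained networks look in the newest picture that a camera, given by its name, has taken for a name from the list of things; names that differ only in an ending like _2 or _b are one class to them, and where a whole thing is asked for, a point or a joint stands for the part that bears it (a point fixed in the world has none). Each returns a list of dicts, best first, with "confidence" (0 to 1); they miss things now and then, are a little off and sometimes report something else, mostly with a low value. They report only what shows in the picture. A call takes as long as a camera call. They do not tell look-alikes from the thing itself.
- finder.cut_out(name, camera): "pixels" (384x512 bool, what is visible of it).
- finder.pinpoint(name, camera): "xyz" ([x, y, z] in m, in the coordinates of the camera as it stood for that picture, good to about 4 mm: a listed point, or the origin of a listed thing).
The state is a dict: "time_s": time; "joints": joint angles; "joint_velocities": joint speeds; "effort": joint torques, N m; "ee_pos": TCP position; "tcp_rot": TCP orientation; "contact_force": force on the tool from outside, world axes, zero at the start; "moment": the same for the moment, N m; "gripper_width": opening from 0.0 (shut) to 1.0 (fully open).
Only numpy, scipy, OpenCV 4.12 (cv2) and the standard library are available. Lean on these libraries where they do the work, as an engineer would, in place of code of your own. Each camera call takes 0.05 s, during which the arm holds its last target.

## Task

On every goggle brow bar in the sprung cradles, press all the yellow trim pieces flush with the press block: set it down at one end of the bar and slide it along to the other end with a steady, moderate push, never lifting off or setting down in the middle of a bar and never so hard that the cradle bottoms out. When all bars are done put the press block back standing on the blue mat; only then take the slot gauge and push its blade fully into the end slot of each bar, until the handle meets the bar, so that the red witness slide is pushed in, and at the end lay the gauge flat on the black mat. Touch the bars only with the tools, press the trim with the press block only, and leave the bottle and the spectacle case where they are.

Things in the scene. Friction and masses are not known exactly. Their poses are not given: they have to be found in the camera images.
- cradle_a: heavy steel base plate (160 x 110 x 12 mm, 3.5 kg, stands loose on the bench) of the sprung cradle that holds the blue goggle brow bar; None if absent. Origin on the bench under the bar's middle, x along the bar, lenses at +y. The bar's -x end face (towards the robot) has the gauge slot: mouth centre at (-70, 0, 43) mm in this frame, leading in along +x, 32 wide, 10 high, 50 mm deep
- frame_a (a joint): how far the blue bar is pushed down on its springs (m): 0 at rest, 0.022 bottomed out; about 4 N starts it, then 0.7 N per mm. The bar is 140 long (x) x 40 wide (y) x 30 mm high, centred over its cradle's origin; its flat top is 64 mm above the bench at rest
- key_a1 (a joint): yellow snap-in trim piece 1 of the blue bar (35 mm along the bar, 14 mm wide, a row of three along the top's centre line, number 1 centred -37 mm from the bar's middle along x): 0 = stands 3 mm proud of the bar's top, 0.003 = flush; stays where it is pressed; takes about 4 N to press
- key_a2 (a joint): yellow snap-in trim piece 2 of the blue bar (35 mm along the bar, 14 mm wide, a row of three along the top's centre line, number 2 centred 0 mm from the bar's middle along x): 0 = stands 3 mm proud of the bar's top, 0.003 = flush; stays where it is pressed; takes about 4 N to press
- key_a3 (a joint): yellow snap-in trim piece 3 of the blue bar (35 mm along the bar, 14 mm wide, a row of three along the top's centre line, number 3 centred 37 mm from the bar's middle along x): 0 = stands 3 mm proud of the bar's top, 0.003 = flush; stays where it is pressed; takes about 4 N to press
- flag_a (a joint): red witness slide inside the slot of the blue bar, its red pin sticks out sideways at -y: 0 = its face is 22 mm inside the mouth; grows as the gauge blade pushes it inwards (0.018 with the blade fully in), range to 0.020, stays where it is pushed, takes about 3 N
- cradle_b: heavy steel base plate (160 x 110 x 12 mm, 3.5 kg, stands loose on the bench) of the sprung cradle that holds the orange goggle brow bar; None if absent. Origin on the bench under the bar's middle, x along the bar, lenses at +y. The bar's -x end face (towards the robot) has the gauge slot: mouth centre at (-70, 0, 43) mm in this frame, leading in along +x, 32 wide, 10 high, 50 mm deep
- frame_b (a joint): how far the orange bar is pushed down on its springs (m): 0 at rest, 0.022 bottomed out; about 4 N starts it, then 0.7 N per mm. The bar is 140 long (x) x 40 wide (y) x 30 mm high, centred over its cradle's origin; its flat top is 64 mm above the bench at rest
- key_b1 (a joint): yellow snap-in trim piece 1 of the orange bar (35 mm along the bar, 14 mm wide, a row of three along the top's centre line, number 1 centred -37 mm from the bar's middle along x): 0 = stands 3 mm proud of the bar's top, 0.003 = flush; stays where it is pressed; takes about 4 N to press
- key_b2 (a joint): yellow snap-in trim piece 2 of the orange bar (35 mm along the bar, 14 mm wide, a row of three along the top's centre line, number 2 centred 0 mm from the bar's middle along x): 0 = stands 3 mm proud of the bar's top, 0.003 = flush; stays where it is pressed; takes about 4 N to press
- key_b3 (a joint): yellow snap-in trim piece 3 of the orange bar (35 mm along the bar, 14 mm wide, a row of three along the top's centre line, number 3 centred 37 mm from the bar's middle along x): 0 = stands 3 mm proud of the bar's top, 0.003 = flush; stays where it is pressed; takes about 4 N to press
- flag_b (a joint): red witness slide inside the slot of the orange bar, its red pin sticks out sideways at -y: 0 = its face is 22 mm inside the mouth; grows as the gauge blade pushes it inwards (0.018 with the blade fully in), range to 0.020, stays where it is pushed, takes about 3 N
- cradle_c: heavy steel base plate (160 x 110 x 12 mm, 3.5 kg, stands loose on the bench) of the sprung cradle that holds the black goggle brow bar; None if absent. Origin on the bench under the bar's middle, x along the bar, lenses at +y. The bar's -x end face (towards the robot) has the gauge slot: mouth centre at (-70, 0, 43) mm in this frame, leading in along +x, 32 wide, 10 high, 50 mm deep
- frame_c (a joint): how far the black bar is pushed down on its springs (m): 0 at rest, 0.022 bottomed out; about 4 N starts it, then 0.7 N per mm. The bar is 140 long (x) x 40 wide (y) x 30 mm high, centred over its cradle's origin; its flat top is 64 mm above the bench at rest
- key_c1 (a joint): yellow snap-in trim piece 1 of the black bar (35 mm along the bar, 14 mm wide, a row of three along the top's centre line, number 1 centred -37 mm from the bar's middle along x): 0 = stands 3 mm proud of the bar's top, 0.003 = flush; stays where it is pressed; takes about 4 N to press
- key_c2 (a joint): yellow snap-in trim piece 2 of the black bar (35 mm along the bar, 14 mm wide, a row of three along the top's centre line, number 2 centred 0 mm from the bar's middle along x): 0 = stands 3 mm proud of the bar's top, 0.003 = flush; stays where it is pressed; takes about 4 N to press
- key_c3 (a joint): yellow snap-in trim piece 3 of the black bar (35 mm along the bar, 14 mm wide, a row of three along the top's centre line, number 3 centred 37 mm from the bar's middle along x): 0 = stands 3 mm proud of the bar's top, 0.003 = flush; stays where it is pressed; takes about 4 N to press
- flag_c (a joint): red witness slide inside the slot of the black bar, its red pin sticks out sideways at -y: 0 = its face is 22 mm inside the mouth; grows as the gauge blade pushes it inwards (0.018 with the blade fully in), range to 0.020, stays where it is pushed, takes about 3 N
- press_block: press block: green upright handle (24 thick in x, 44 wide in y, from 12 to 70 mm up) on a white sole, 46 mm long in x with a flat of 28 mm and both ends bevelled upwards, 40 mm wide in y; origin in the centre of the flat underside, z up, x = direction of stroke (either way). Grip the handle across x
- gauge: slot gauge: red handle (50 long in x, 26 wide in y, 40 mm high) with a flat level steel blade sticking 40 mm out of its +x face, 22 mm wide and 4 mm thick, its mid-plane 20 mm above the underside; origin in the centre of the handle's underside. Fully in means the handle's +x face meets the bar's end face
- mat_press: blue cloth mat, 150 (x) x 130 (y) x 3 mm, home of the press block; origin in the centre of its underside
- mat_gauge: black rubber mat, 150 (x) x 130 (y) x 3 mm, home of the gauge; origin in the centre of its underside
- cleaner: bystander: small clear cleaner bottle with green cap, 52 mm across, 130 mm tall; origin at its foot
- glasses_case: bystander: black spectacle case, 60 x 160 x 45 mm; origin in the centre of its underside
Mind the look-alikes: they are no part of the job. Several things have the shape of the gauge; the one meant has the colours described above.

How it is judged:
By the outcome, as a careful person would: the job done as asked, in the order asked, and still so for the second after the job is handed in, with the robot touching nothing.
Of cradle_a, cradle_b, cradle_c only 2 to 3 are there at a start; the rules pass over those that are not, and their reading is None.
At some moment in a run one of press_block, gauge may be knocked a few centimetres aside while the robot is not near it.
It also fails if it takes over 210 s, if anything falls off the work surface, if the arm or the gripper's body presses on something with over 40 N, if the wrist force passes 120 N, or if a joint passes its speed limit or range.

## Working session

There is one attempt and no reset: what is moved stays moved. The work goes in short steps, Python scripts to look and compute and a tool call to move; the robot and the scene stay as the last step left them, time stands still between calls to the robot, and variables do not carry over. Pictures are saved under pics/ and viewed, and the job is handed in when it is done.

Besides the shell and the picture viewer there is one more tool, called after "Emit:" as name([rows], argument=value, ...), one row to a line, values as JSON. send_rows: Moves the arm, as the interface text tells. Its arguments: {"type":"object","properties":{"steps":{"type":"array","items":{"type":"array"}},"squeeze":{"type":"number"}},"required":["steps"]}

```bash
ls -la; mkdir -p pics; cat > h.py <<'E'
import numpy as np, cv2
from workcell import r, cams, workorder, finder
from scipy.spatial.transform import Rotation as Ro
def save(name, fn):
    st=r.state(); im=cams.get_image(name); cv2.imwrite('pics/'+fn, cv2.cvtColor(np.ascontiguousarray(im['frame']),cv2.COLOR_RGB2BGR)); return st,im
E
python3 - <<'E'
from h import *
for n in ['scene','top','wrist']:
    st,im=save(n,n+'0.png'); print(n,{k:(np.round(v,4).tolist() if k!='frame' else None) for k,v in im.items()})
print(st)
E
```

```text
total 12
drwxr-xr-x  3 agent agent 4096 Dec  6 17:43 .
drwxr-xr-x 23 root  root  4096 Dec  6 17:43 ..
drwxr-xr-x  2 agent agent 4096 Dec  6 17:43 pics
scene {'frame': None, 'mtx': [[378.82, 0.0, 254.5706], [0.0, 378.82, 194.6613], [0.0, 0.0, 1.0]], 'k1': -0.0817, 'R': [[-0.4475, 0.8943, -0.0003], [0.7269, 0.3636, -0.5827], [-0.5209, -0.261, -0.8127]], 't': [0.3078, -0.3504, 1.5419]}
top {'frame': None, 'mtx': [[387.5083, 0.0, 253.9307], [0.0, 387.5083, 185.2577], [0.0, 0.0, 1.0]], 'k1': -0.084, 'R': [[-0.0039, -0.9996, -0.0266], [-0.9909, 0.0075, -0.1342], [0.1344, 0.0258, -0.9906]], 't': [-0.0351, 0.5767, 0.9905]}
wrist {'frame': None, 'mtx': [[288.3428, 0.0, 254.0887], [0.0, 288.3428, 188.6002], [0.0, 0.0, 1.0]], 'k1': -0.0729, 'mount': [[0.0008, -0.9569, -0.2904, 0.0749], [1.0, 0.0008, 0.0003, -0.0003], [-0.0, -0.2904, 0.9569, -0.1432], [0.0, 0.0, 0.0, 1.0]]}
{'time_s': 0.1, 'joints': array([ 1.21838001,  0.33276738, -0.0647131 ,  1.46081832,  0.02161711,
        1.34990431, -0.08849488]), 'joint_velocities': array([ 0.00212422, -0.00159364, -0.00130235, -0.00263378,  0.000223  ,
        0.00058194, -0.00031525]), 'effort': array([ 1.55967507e-03, -6.26749992e+01,  4.91459132e-02, -3.92428851e+01,
        1.62026309e-02,  6.98539297e-03,  4.87409682e-05]), 'ee_pos': array([ 0.20231497, -0.5910119 ,  0.23063995]), 'tcp_rot': array([-3.09780547e+00, -5.15598295e-01,  4.11978982e-04]), 'contact_force': array([-0.84221504, -0.19707788, -0.20065862]), 'moment': array([ 0.00126765,  0.04687425, -0.02336522]), 'gripper_width': 1.0014235714778363}
```

View pics/scene0.png

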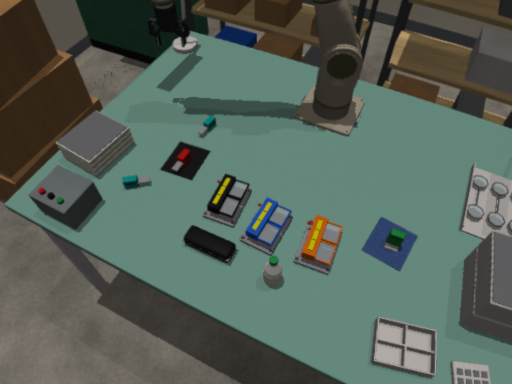

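View pics/top0.png

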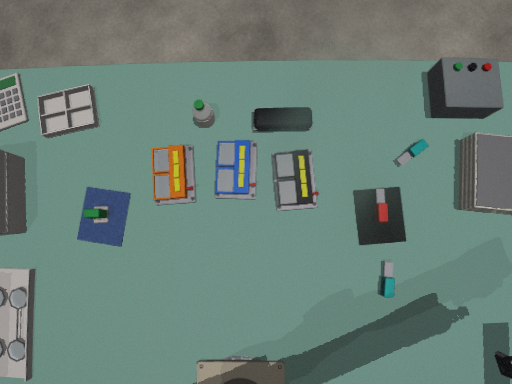

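View pics/wrist0.png

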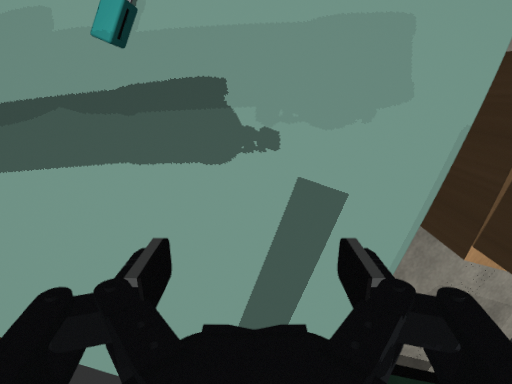

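```bash
cat >> h.py <<'E'
def camRt(im,st=None):
    if 'R' in im and im.get('R') is not None: return np.array(im['R']),np.array(im['t'])
    T=np.eye(4);T[:3,:3]=Ro.from_rotvec(st['tcp_rot']).as_matrix();T[:3,3]=st['ee_pos']
    C=np.linalg.inv(T@np.array(im['mount'])); return C[:3,:3],C[:3,3]
def pix2w(im,uv,z,st=None):
    R,t=camRt(im,st); uv=np.array(uv,float).reshape(-1,1,2)
    n=cv2.undistortPoints(uv,np.array(im['mtx']),np.array([im['k1'],0,0,0.])).reshape(-1,2)
    d=np.c_[n,np.ones(len(n))]@R; c=-R.T@t
    s=(z-c[2])/d[:,2]; return c+s[:,None]*d
def w2pix(im,X,st=None):
    R,t=camRt(im,st); X=np.array(X,float).reshape(-1,3)
    return cv2.projectPoints(X,cv2.Rodrigues(R)[0],t,np.array(im['mtx']),np.array([im['k1'],0,0,0.]))[0].reshape(-1,2)
def hsvmask(im,lo,hi):
    h=cv2.cvtColor(np.ascontiguousarray(im['frame']),cv2.COLOR_RGB2HSV); return cv2.inRange(h,np.array(lo),np.array(hi))
def blobs(m,amin=15):
    n,l,s,c=cv2.connectedComponentsWithStats(m); 
    return [(c[i],s[i],l==i) for i in range(1,n) if s[i][4]>=amin]
E
python3 - <<'E'
from h import *
for n in ['top','scene']:
    st,im=save(n,n+'1.png')
    print(n,'yellow'); 
    for c,s,_ in blobs(hsvmask(im,(24,120,120),(34,255,255)),6): print(c.round(1),s[4],pix2w(im,c,0.067)[0].round(4))
    for nm in ['cradle_a','press_block','gauge','mat_press','mat_gauge','cleaner','glasses_case']:
        for d in finder.pinpoint(nm,n)[:4]:
            R,t=camRt(im); print(nm,round(d['confidence'],2),(R.T@(np.array(d['xyz'])-t)).round(4))
    big=cv2.resize(cv2.cvtColor(np.ascontiguousarray(im['frame']),cv2.COLOR_RGB2BGR)[90:310,60:460] if n=='top' else cv2.cvtColor(np.ascontiguousarray(im['frame']),cv2.COLOR_RGB2BGR)[100:300,100:440],None,fx=2,fy=2,interpolation=cv2.INTER_CUBIC); cv2.imwrite(f'pics/big{n}.png',big)
E
```

```text
top yellow
[241.7 151.7] 56 [ 0.6615 -0.0074  0.067 ]
[175.9 171. ] 194 [0.6119 0.165  0.067 ]
[301.3 162. ] 75 [ 0.6326 -0.1624  0.067 ]
[241.2 166.2] 57 [ 0.623  -0.0062  0.067 ]
[302.8 175.9] 75 [ 0.5962 -0.1654  0.067 ]
[240.6 179.2] 51 [ 0.5886 -0.0048  0.067 ]
[304.1 190. ] 77 [ 0.5593 -0.168   0.067 ]
cradle_a 0.91 [ 0.5958 -0.1621 -0.0042]
cradle_a 0.7 [ 0.6133  0.1655 -0.0012]
cradle_a 0.55 [ 6.262e-01 -6.900e-03 -4.000e-04]
press_block 0.81 [0.4997 0.3898 0.0076]
gauge 0.78 [ 0.3092 -0.3851  0.0034]
gauge 0.71 [ 0.5024 -0.373   0.0026]
gauge 0.56 [ 0.6767 -0.4813  0.0032]
mat_press 0.95 [ 0.499   0.3827 -0.0026]
mat_gauge 0.86 [ 0.4986 -0.3767 -0.0009]
cleaner 0.78 [0.7748 0.0963 0.0023]
cleaner 0.6 [ 0.5009 -0.3734  0.005 ]
glasses_case 0.67 [ 7.622e-01 -1.186e-01  7.000e-04]
scene yellow
[221.1 190.1] 112 [ 0.5983 -0.1654  0.067 ]
[261.4 215.9] 116 [ 0.6284 -0.0062  0.067 ]
[315.  234.6] 135 [0.6165 0.1653 0.067 ]
cradle_a 0.93 [ 5.961e-01 -1.602e-01 -2.000e-04]
cradle_a 0.91 [0.6164 0.1645 0.0013]
cradle_a 0.81 [ 0.6216 -0.0074 -0.0031]
press_block 0.52 [0.5042 0.3896 0.0031]
gauge 0.71 [ 0.6806 -0.4809 -0.0022]
gauge 0.65 [ 0.3109 -0.3868  0.0015]
gauge 0.64 [ 0.5018 -0.3759  0.0025]
mat_press 0.96 [5.039e-01 3.848e-01 4.000e-04]
mat_gauge 0.95 [ 0.4925 -0.378   0.0022]
cleaner 0.78 [ 0.772  0.098 -0.   ]
glasses_case 0.84 [ 0.7648 -0.1168 -0.0026]
```

View pics/bigtop.png

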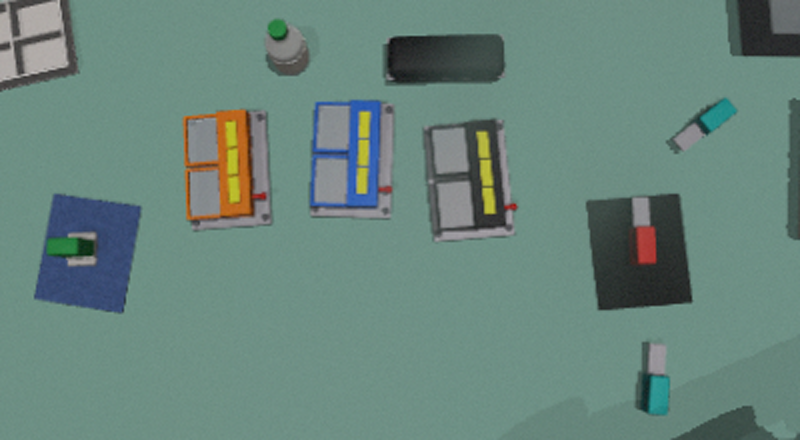

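View pics/bigscene.png

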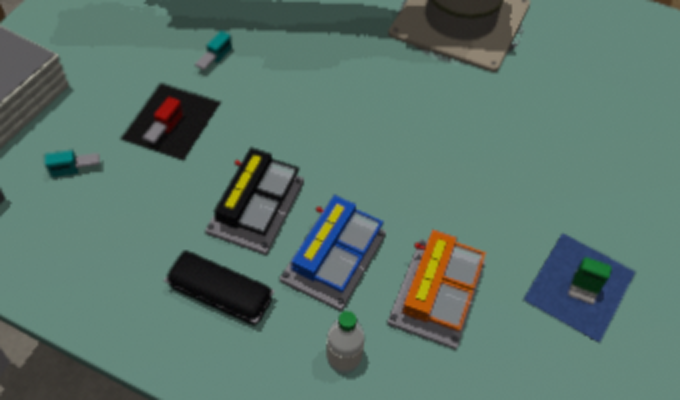

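Look-alikes of the gauge in the top view are the teal handle at (418,148), the teal handle at (389,285), and the red handle with steel blade at (383,211) on the black mat. I choose the red one. For the press block the only candidate is the green handle on a white sole at (97,214) on the blue mat. The other green object is the bottle cap at (199,104). All three bars are present: orange (175,172), blue (241,166) and black (303,176).

Emit:
send_rows([
  [1, [0, 0, 0], -7.9],
  [1, [0, 0, 0], -7.9],
  [1, [0, 0, 0], -7.9],
  [1, [0, 0, 0], -7.9],
  [1, [0, 0, 0], -7.9],
  [1, [0, 0, 0], -7.9],
  [1, [0, 0, 0], -7.9],
  [1, [0, 0, 0], -7.9],
  [1, [0, 0, 0], -7.9],
  [1, [0.035, 0.025, 0], 0],
  [1, [0.035, 0.025, 0], 0],
  [1, [0.035, 0.025, 0], 0],
  [1, [0.035, 0.025, 0], 0],
  [1, [0.035, 0.025, 0], 0],
  [1, [0.035, 0.025, 0], 0],
  [1, [0.035, 0.025, 0], 0],
  [1, [0.035, 0.025, 0], 0],
  [1, [0.035, 0.025, 0], 0],
  [1, [0.035, 0.025, 0], 0],
  [1, [0.035, 0.025, 0], 0],
])

```text
time_s: 2.95
ee_pos: [0.4782, -0.2049, 0.2316]
tcp_rot: [2.221, 2.22, -0.0]
contact_force: [0.1, -1.2, -0.1]
gripper_width: 0.996
```

Emit:
send_rows([
  [1, [0.02, 0.03, 0], 0],
  [1, [0.02, 0.03, 0], 0],
  [1, [0.02, 0.03, 0], 0],
  [1, [0.02, 0.03, 0], 0],
  [1, [0, 0, 0], 0],
  [1, [0, 0, 0], 0],
])

```text
time_s: 3.55
ee_pos: [0.5977, -0.1257, 0.2309]
tcp_rot: [-2.219, -2.222, 0.0]
contact_force: [-0.4, -0.4, 0.3]
gripper_width: 0.999
```

```bash
python3 - <<'E'
from h import *
st,im=save('wrist','w1.png'); print(st['ee_pos'])
for c,s,_ in blobs(hsvmask(im,(24,120,120),(34,255,255)),30): print(c.round(1),s[4],pix2w(im,c,0.067,st)[0].round(4))
E
```

```text
[ 0.59765503 -0.12570212  0.23092473]
[243.8  54.2] 491 [ 0.5878 -0.0052  0.067 ]
[281.2  55.9] 487 [ 0.6249 -0.0067  0.067 ]
[318.   57.7] 483 [ 0.6617 -0.0079  0.067 ]
[285.4 204.3] 371 [ 0.6339 -0.1626  0.067 ]
[252.8 206.6] 366 [ 0.5969 -0.1656  0.067 ]
[220.4 208.9] 362 [ 0.56   -0.1684  0.067 ]
```

View pics/w1.png

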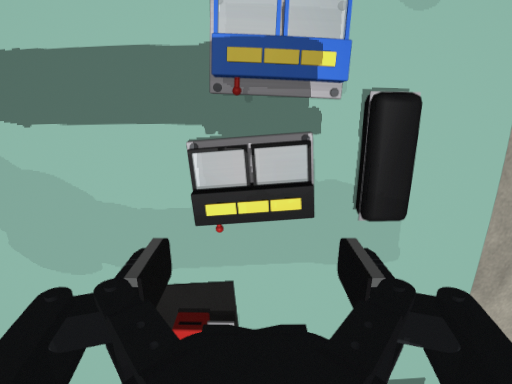

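The wrist view shows the black bar's trim at (220..285,206) and the blue bar's at (244..318,56), with good spacing. Next I look at orange.

Emit:
send_rows([
  [1, [0.036, 0, 0], 0],
  [1, [0.036, 0, 0], 0],
  [1, [0.036, 0, 0], 0],
  [1, [0.036, 0, 0], 0],
  [1, [0.036, 0, 0], 0],
  [1, [0.036, 0, 0], 0],
  [1, [0.036, 0, 0], 0],
  [1, [0.036, 0, 0], 0],
  [1, [0.036, 0, 0], 0],
  [1, [0, 0, 0], 0],
  [1, [0, 0, 0], 0],
])

```text
time_s: 4.7
ee_pos: [0.5974, 0.1969, 0.2315]
tcp_rot: [2.221, 2.221, -0.001]
contact_force: [-0.1, -0.3, 0.7]
gripper_width: 1.0
```

```bash
python3 - <<'E'
from h import *
st,im=save('wrist','w2.png'); print(st['ee_pos'])
for c,s,_ in blobs(hsvmask(im,(24,120,120),(34,255,255)),30): print(c.round(1),s[4],pix2w(im,c,0.067,st)[0].round(4))
for c,s,_ in blobs(hsvmask(im,(55,120,40),(70,255,255)),30): print('g',c.round(1),s[4],pix2w(im,c,0.073,st)[0].round(4))
E
```

```text
[0.59737069 0.19691387 0.23145577]
[301.1 197.1] 350 [0.6512 0.168  0.067 ]
[268.5 199.3] 341 [0.6144 0.1654 0.067 ]
[235.8 201.4] 342 [0.5775 0.1628 0.067 ]
[246.1 321.2] 215 [ 0.5878 -0.0052  0.067 ]
[273.4 321.6] 189 [ 0.6239 -0.0058  0.067 ]
[303.3 321.8] 164 [ 0.6635 -0.0065  0.067 ]
g [166.    6.5] 412 [0.5145 0.3602 0.073 ]
g [421.5 277.1] 538 [0.808  0.0641 0.073 ]
```

View pics/w2.png

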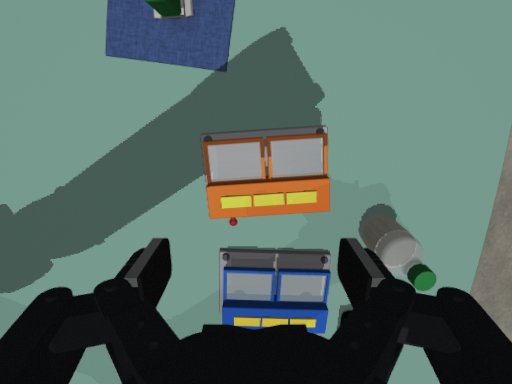

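The wrist view shows the orange bar's trim at (236..301,199) and the blue mat with the block at the top edge, around (168,6).

Emit:
send_rows([
  [1, [0.032, -0.014, 0], 0],
  [1, [0.032, -0.014, 0], 0],
  [1, [0.032, -0.014, 0], 0],
  [1, [0.032, -0.014, 0], 0],
  [1, [0.032, -0.014, 0], 0],
  [1, [0.032, -0.014, 0], 0],
  [1, [0.032, -0.014, 0], 0],
  [1, [0, 0, 0], 0],
  [1, [0, 0, 0], 0],
])

```text
time_s: 5.65
ee_pos: [0.5003, 0.4204, 0.2312]
tcp_rot: [2.222, 2.219, -0.0]
contact_force: [1.2, -0.5, -0.0]
gripper_width: 1.002
```

```bash
python3 - <<'E'
from h import *
st,im=save('wrist','w3.png'); print(st['ee_pos'])
for c,s,m in blobs(hsvmask(im,(50,100,30),(72,255,255)),60): print('g',c.round(1),s,pix2w(im,c,0.073,st)[0].round(4))
for d in finder.pinpoint('press_block','wrist')[:3]:
    R,t=camRt(im,st); print(d['confidence'],(R.T@(np.array(d['xyz'])-t)).round(4))
E
```

```text
[0.50029863 0.4203745  0.23124282]
g [256.2 195.2] [246 172  21  47 919] [0.5034 0.3957 0.073 ]
0.92 [0.4988 0.3892 0.0024]
```

View pics/w3.png

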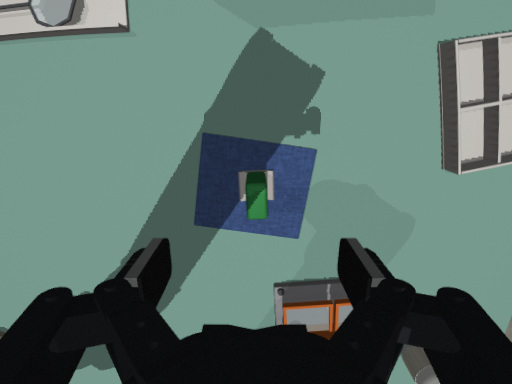

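```bash
python3 - <<'E'
from h import *
im=cv2.imread('pics/w3.png'); cv2.imwrite('pics/w3c.png',cv2.resize(im[150:240,200:310],None,fx=7,fy=6.6,interpolation=cv2.INTER_CUBIC))
E
```

```text
(no output)
```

View pics/w3c.png

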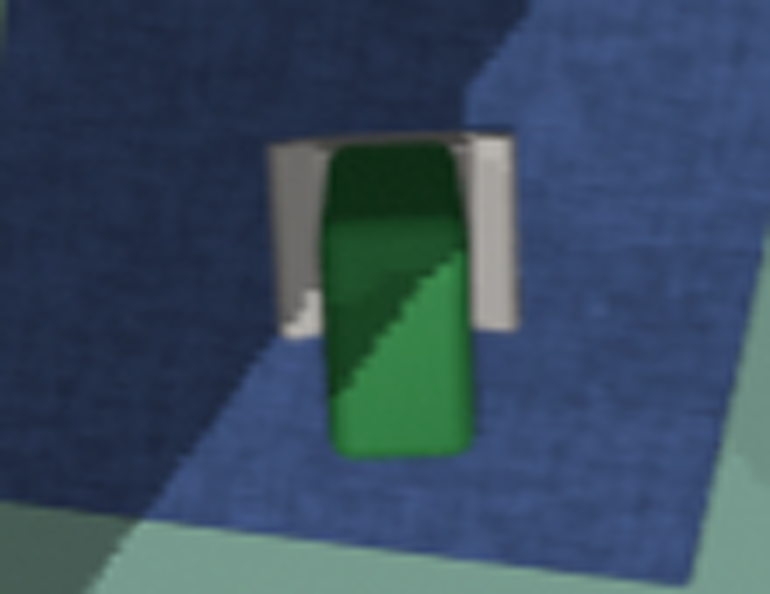

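The crop shows the green handle's top face with corners about (246,183), (267,183), (248,219) and (268,219), on a white sole. This is the press block.

```bash
python3 - <<'E'
from h import *
st=r.state(); im=cams.get_image('wrist')
p=pix2w(im,[(246.4,182.6),(266.9,182.6),(247.6,218.9),(267.6,218.9)],0.073,st); print(p.round(4),p.mean(0).round(4))
p=pix2w(im,[(200+268/7,150+145/6.6),(200+512/7,150+137/6.6),(200+518/7,150+328/6.6),(200+283/7,150+338/6.6)],0.010,st); print(p.round(4),p.mean(0))
E
```

```text
[[0.4939 0.409  0.073 ]
 [0.5161 0.4089 0.073 ]
 [0.4948 0.3664 0.073 ]
 [0.5173 0.3663 0.073 ]] [0.5055 0.3876 0.073 ]
[[0.4817 0.4056 0.01  ]
 [0.5269 0.4071 0.01  ]
 [0.5287 0.3674 0.01  ]
 [0.4838 0.3654 0.01  ]] [0.50529349 0.38634946 0.01      ]
```

Emit:
send_rows([
  [1, [0, 0, 0], -2],
  [1, [-0.0165, 0.002, 0], 0],
  [1, [-0.0165, 0.002, 0], 0],
  [1, [0, 0, 0.04], 0],
  [1, [0, 0, 0.04], 0],
  [1, [0, 0, 0.04], 0],
  [1, [0, 0, 0.04], 0],
  [1, [0, 0, 0.021], 0],
  [1, [0, 0, 0.02], 0],
  [1, [0, 0, 0], 0],
  [1, [0, 0, 0], 0],
], squeeze=70)

```text
time_s: 6.9
ee_pos: [0.5055, 0.3879, 0.0308]
tcp_rot: [2.184, 2.258, -0.0]
contact_force: [0.0, -0.7, -0.2]
gripper_width: 1.005
```

```bash
python3 - <<'E'
from h import *
st,im=save('wrist','w4.png'); print(st['ee_pos'],Ro.from_rotvec(st['tcp_rot']).as_matrix().round(3).tolist())
E
```

```text
[0.50548129 0.38790621 0.03080713] [[-0.033, 0.999, 0.0], [0.999, 0.033, -0.0], [-0.0, 0.0, -1.0]]
```

View pics/w4.png

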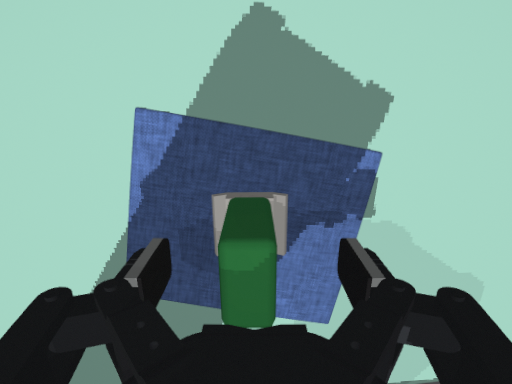

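Block handle at (248,285) is between the fingers at (150,270) and (358,270). Closing.

Emit:
send_rows([
  [0, [0, 0, 0], 0],
  [0, [0, 0, 0], 0],
  [0, [0, 0, 0], 0],
  [0, [0, 0, 0], 0],
  [0, [0, 0, 0], 0],
  [0, [0, 0, 0], 0],
  [0, [0, 0, 0], 0],
  [0, [0, 0, 0], 0],
  [0, [0, 0, 0], 0],
  [0, [0, 0, 0], 0],
  [0, [0, 0, 0], 0],
  [0, [0, 0, 0], 0],
], squeeze=70)

```text
time_s: 8.15
ee_pos: [0.5046, 0.3888, 0.0304]
tcp_rot: [2.182, 2.26, -0.0]
contact_force: [-2.7, -0.6, 3.0]
gripper_width: 0.274
```

Emit:
send_rows([
  [0, [0, 0, -0.02], 0],
  [0, [0, 0, -0.03], 0],
  [0, [0, 0, -0.03], 0],
  [0, [0, 0, -0.03], 0],
  [0, [0, 0, 0], -2],
  [0, [-0.0288, 0.0046, 0], 0],
  [0, [-0.0288, 0.0046, 0], 0],
  [0, [-0.0288, 0.0046, 0], 0],
  [0, [-0.0288, 0.0046, 0], 0],
  [0, [-0.0288, 0.0046, 0], 0],
  [0, [-0.0288, 0.0046, 0], 0],
  [0, [-0.0288, 0.0046, 0], 0],
  [0, [-0.0288, 0.0046, 0], 0],
  [0, [0, 0, 0.015], 0],
  [0, [0, 0, 0.01], 0],
  [0, [0, 0, 0], 0],
  [0, [0, 0, 0], 0],
  [0, [0, 0, 0], 0],
])

```text
time_s: 9.95
ee_pos: [0.5574, 0.1626, 0.1157]
tcp_rot: [2.141, 2.299, 0.001]
contact_force: [0.0, 0.9, -1.3]
gripper_width: 0.271
```

```bash
python3 - <<'E'
from h import *
st,im=save('wrist','w5.png'); print(st['ee_pos'],st['contact_force'],Ro.from_rotvec(st['tcp_rot']).as_matrix().round(3).tolist())
st,im=save('top','t5.png')
b=cv2.imread('pics/t5.png'); cv2.imwrite('pics/t5c.png',cv2.resize(b[120:240,60:330],None,fx=2.9,fy=2.9,interpolation=cv2.INTER_CUBIC))
E
```

```text
[0.55736641 0.16263153 0.11572941] [ 0.04198864  0.87659629 -1.26675038] [[-0.071, 0.997, 0.001], [0.997, 0.071, 0.0], [0.0, 0.001, -1.0]]
```

View pics/w5.png

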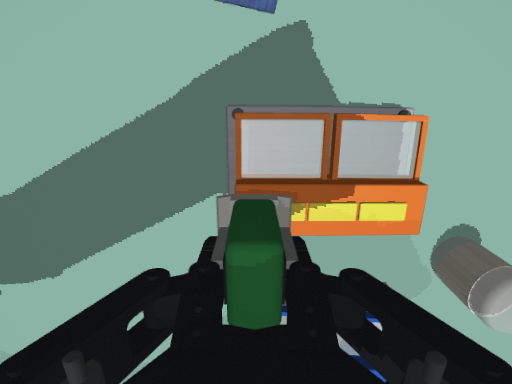

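View pics/t5c.png

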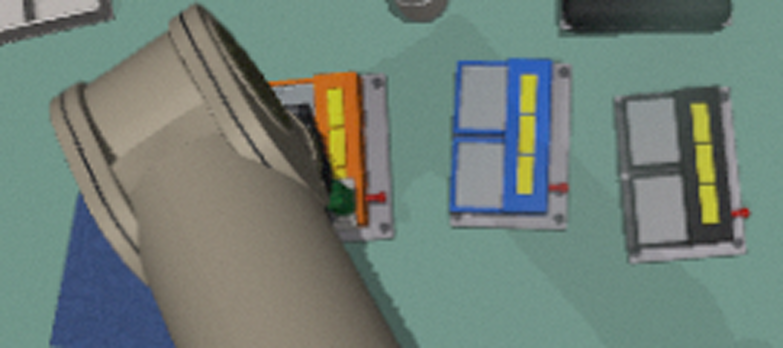

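The wrist view shows the sole at (254,215) over the -x end of the orange bar, with trim 2 and 3 still visible at (332,212) and (383,212). Setting down now.

Emit:
send_rows([
  [0, [0, 0, 0.01], 0],
  [0, [0, 0, 0.008], 0],
  [0, [0, 0, 0.002], 0],
  [0, [0, 0, 0.002], 0],
  [0, [0, 0, 0.002], 0],
  [0, [0, 0, 0.002], 0],
  [0, [0, 0, 0], 0],
  [0, [0, 0, 0], 0],
])

```text
time_s: 10.85
ee_pos: [0.5573, 0.1616, 0.0895]
tcp_rot: [2.143, 2.298, -0.0]
contact_force: [-3.7, 0.1, 4.3]
gripper_width: 0.274
```

Emit:
send_rows([
  [0, [0, 0, 0.002], 0],
  [0, [0, 0, 0.002], 0],
  [0, [0, 0, 0.002], 0],
  [0, [0, 0, 0], 0],
  [0, [0, 0, 0], 0],
  [0, [0, 0, 0], 0],
])

```text
time_s: 11.45
ee_pos: [0.5575, 0.1617, 0.0837]
tcp_rot: [2.142, 2.297, 0.0]
contact_force: [-3.9, -1.7, 7.0]
gripper_width: 0.271
```

Emit:
send_rows([
  [0, [0, 0.003, 0], 0],
  [0, [0, 0.004, 0], 0],
  [0, [0, 0.004, 0], 0],
  [0, [0, 0.004, 0], 0],
  [0, [0, 0.004, 0], 0],
  [0, [0, 0.004, 0], 0],
  [0, [0, 0.004, 0], 0],
  [0, [0, 0.004, 0], 0],
  [0, [0, 0.004, 0], 0],
  [0, [0, 0.004, 0], 0],
])

```text
time_s: 12.45
ee_pos: [0.5961, 0.1648, 0.0836]
tcp_rot: [-2.142, -2.298, 0.0]
contact_force: [-6.7, -0.3, 7.1]
gripper_width: 0.275
```

Emit:
send_rows([
  [0, [0, 0.004, 0], 0],
  [0, [0, 0.004, 0], 0],
  [0, [0, 0.004, 0], 0],
  [0, [0, 0.004, 0], 0],
  [0, [0, 0.004, 0], 0],
  [0, [0, 0.004, 0], 0],
  [0, [0, 0.004, 0], 0],
  [0, [0, 0.004, 0], 0],
  [0, [0, 0.004, 0], 0],
  [0, [0, 0.004, 0], 0],
  [0, [0, 0.004, 0], 0],
  [0, [0, 0.004, 0], 0],
  [0, [0, 0.004, 0], 0],
  [0, [0, 0.004, 0], 0],
  [0, [0, 0.004, 0], 0],
  [0, [0, 0.004, 0], 0],
  [0, [0, 0.004, 0], 0],
  [0, [0, 0.004, 0], 0],
  [0, [0, 0.004, 0], 0],
  [0, [0, 0, 0], 0],
])

```text
time_s: 14.45
ee_pos: [0.6724, 0.1702, 0.0838]
tcp_rot: [-2.142, -2.298, -0.001]
contact_force: [-4.2, 0.3, 7.7]
gripper_width: 0.271
```

Emit:
send_rows([
  [0, [0, 0, -0.006], 0],
  [0, [0, 0, -0.02], 0],
  [0, [0, 0, -0.03], 0],
  [0, [0, 0, 0], 6.1],
  [0, [-0.02975, -0.0163, 0], 0],
  [0, [-0.02975, -0.0163, 0], 0],
  [0, [-0.02975, -0.0163, 0], 0],
  [0, [-0.02975, -0.0163, 0], 0],
  [0, [-0.02975, -0.0163, 0], 0],
  [0, [-0.02975, -0.0163, 0], 0],
  [0, [0, 0, 0], 0],
  [0, [0, 0, 0], 0],
])

```text
time_s: 15.65
ee_pos: [0.5679, -0.0063, 0.1394]
tcp_rot: [2.263, 2.178, 0.0]
contact_force: [0.4, 1.3, -2.1]
gripper_width: 0.274
```

```bash
python3 - <<'E'
from h import *
st,im=save('wrist','w6.png'); print(st['ee_pos'],st['contact_force'],Ro.from_rotvec(st['tcp_rot']).as_matrix().round(3).tolist())
for z in (0.064,0.067):
  for c,s,_ in blobs(hsvmask(im,(24,120,120),(34,255,255)),30): print(c.round(1),s[4],pix2w(im,c,z,st)[0].round(4))
E
```

```text
[ 0.56787838 -0.00631969  0.13936055] [ 0.44764238  1.25756021 -2.14513749] [[0.039, 0.999, 0.001], [0.999, -0.039, -0.001], [-0.001, 0.001, -1.0]]
[284.6 193.5] 333 [ 0.5931 -0.0031  0.064 ]
[325.3 196. ] 732 [ 0.6258 -0.0065  0.064 ]
[370.7 195.6] 687 [ 0.663  -0.0076  0.064 ]
[342.2 344.9] 63 [ 0.6496 -0.162   0.064 ]
[284.6 193.5] 333 [ 0.5928 -0.0021  0.067 ]
[325.3 196. ] 732 [ 0.6251 -0.0054  0.067 ]
[370.7 195.6] 687 [ 0.6617 -0.0065  0.067 ]
[342.2 344.9] 63 [ 0.6485 -0.1589  0.067 ]
```

View pics/w6.png

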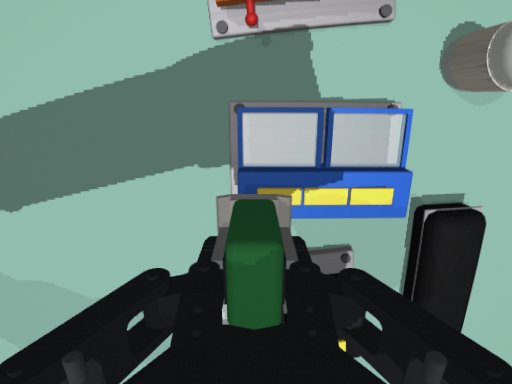

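Emit:
send_rows([
  [0, [0, 0, 0.02], 0],
  [0, [0, 0, 0.015], 0],
  [0, [0, 0, 0.007], 0],
  [0, [0, 0, 0.002], 0],
  [0, [0, 0, 0.002], 0],
  [0, [0, 0, 0.002], 0],
  [0, [0, 0, 0.002], 0],
  [0, [0, 0, 0.002], 0],
  [0, [0, 0, 0.002], 0],
  [0, [0, 0, 0.002], 0],
  [0, [0, 0, 0], 0],
  [0, [0, 0, 0], 0],
])

```text
time_s: 16.9
ee_pos: [0.5682, -0.0049, 0.084]
tcp_rot: [2.261, 2.18, 0.001]
contact_force: [-2.5, 1.9, 7.5]
gripper_width: 0.27
```

```bash
python3 - <<'E'
from h import *
st,im=save('scene','s6.png')
b=cv2.imread('pics/s6.png'); cv2.imwrite('pics/s6c.png',cv2.resize(b[200:280,290:350],None,fx=7,fy=7,interpolation=cv2.INTER_CUBIC))
E
```

```text
(no output)
```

View pics/s6c.png

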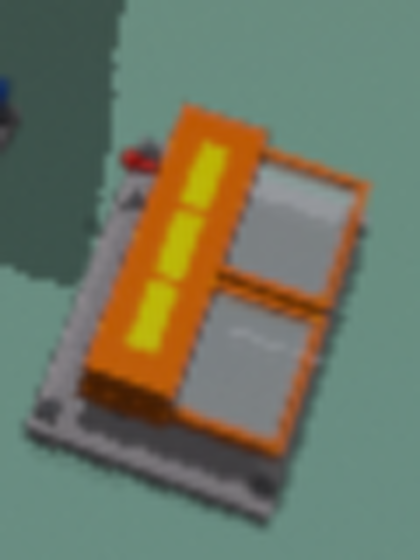

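The scene crop shows the orange bar with all three trims flush and no shadow step. Now the blue stroke.

Emit:
send_rows([
  [0, [0, 0.003, 0], 0],
  [0, [0, 0.004, 0], 0],
  [0, [0, 0.004, 0], 0],
  [0, [0, 0.004, 0], 0],
  [0, [0, 0.004, 0], 0],
  [0, [0, 0.004, 0], 0],
  [0, [0, 0.004, 0], 0],
  [0, [0, 0.004, 0], 0],
  [0, [0, 0.004, 0], 0],
  [0, [0, 0.004, 0], 0],
  [0, [0, 0.004, 0], 0],
  [0, [0, 0.004, 0], 0],
  [0, [0, 0.004, 0], 0],
  [0, [0, 0.004, 0], 0],
  [0, [0, 0.004, 0], 0],
  [0, [0, 0.004, 0], 0],
  [0, [0, 0.004, 0], 0],
  [0, [0, 0.004, 0], 0],
  [0, [0, 0.004, 0], 0],
  [0, [0, 0.004, 0], 0],
])

```text
time_s: 18.95
ee_pos: [0.6467, -0.0084, 0.0838]
tcp_rot: [2.262, 2.18, -0.001]
contact_force: [-6.3, 0.2, 7.5]
gripper_width: 0.275
```

Emit:
send_rows([
  [0, [0, 0.004, 0], 0],
  [0, [0, 0.004, 0], 0],
  [0, [0, 0.004, 0], 0],
  [0, [0, 0.004, 0], 0],
  [0, [0, 0.004, 0], 0],
  [0, [0, 0.004, 0], 0],
  [0, [0, 0.004, 0], 0],
  [0, [0, 0.004, 0], 0],
  [0, [0, 0.004, 0], 0],
  [0, [0, 0, 0], 0],
])

```text
time_s: 19.95
ee_pos: [0.6832, -0.0098, 0.0839]
tcp_rot: [2.262, 2.179, -0.0]
contact_force: [-4.1, 0.2, 7.5]
gripper_width: 0.276
```

Emit:
send_rows([
  [0, [0, 0, -0.006], 0],
  [0, [0, 0, -0.02], 0],
  [0, [0, 0, -0.03], 0],
  [0, [0, 0, 0], -6.6],
  [0, [-0.0248, -0.0259, 0], 0],
  [0, [-0.0248, -0.0259, 0], 0],
  [0, [-0.0248, -0.0259, 0], 0],
  [0, [-0.0248, -0.0259, 0], 0],
  [0, [-0.0248, -0.0259, 0], 0],
  [0, [-0.0248, -0.0259, 0], 0],
  [0, [0, 0, 0], 0],
  [0, [0, 0, 0], 0],
])

```text
time_s: 21.15
ee_pos: [0.5391, -0.1712, 0.1394]
tcp_rot: [2.135, 2.304, -0.001]
contact_force: [0.1, 1.2, -3.0]
gripper_width: 0.272
```

```bash
python3 - <<'E'
from h import *
st,im=save('wrist','w7.png'); print(st['ee_pos'],st['contact_force'],Ro.from_rotvec(st['tcp_rot']).as_matrix().round(3).tolist())
for c,s,_ in blobs(hsvmask(im,(24,120,120),(34,255,255)),30): print(c.round(1),s[4],pix2w(im,c,.067,st)[0].round(4))
E
```

```text
[ 0.53908761 -0.17122789  0.13938476] [ 0.05352192  1.22687782 -2.99717781] [[-0.076, 0.997, 0.0], [0.997, 0.076, -0.001], [-0.001, 0.0, -1.0]]
[287.8 194.8] 328 [ 0.5661 -0.1652  0.067 ]
[326.8 197. ] 750 [ 0.5972 -0.1646  0.067 ]
[372.4 197. ] 729 [ 0.634  -0.1619  0.067 ]
```

View pics/w7.png

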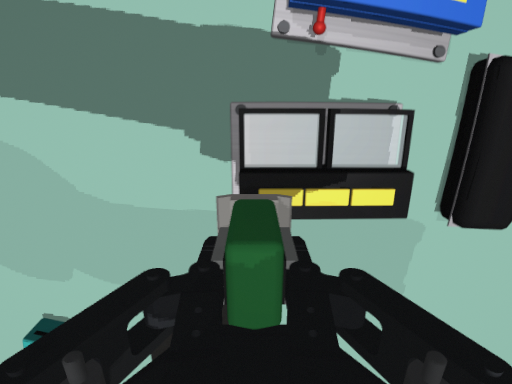

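The block is above the -x end of the black bar at (254,215), and the visible trims at (327,197) and (372,197) are in line with it. Pressing.

Emit:
send_rows([
  [0, [0, 0, 0.02], 0],
  [0, [0, 0, 0.015], 0],
  [0, [0, 0, 0.007], 0],
  [0, [0, 0, 0.002], 0],
  [0, [0, 0, 0.002], 0],
  [0, [0, 0, 0.002], 0],
  [0, [0, 0, 0.002], 0],
  [0, [0, 0, 0.002], 0],
  [0, [0, 0, 0.002], 0],
  [0, [0, 0, 0.002], 0],
  [0, [0, 0, 0], 0],
  [0, [0, 0, 0], 0],
])

```text
time_s: 22.4
ee_pos: [0.54, -0.1698, 0.0839]
tcp_rot: [2.132, 2.306, 0.001]
contact_force: [-3.7, 2.5, 8.2]
gripper_width: 0.275
```

Emit:
send_rows([
  [0, [0, 0.003, 0], 0],
  [0, [0, 0.004, 0], 0],
  [0, [0, 0.004, 0], 0],
  [0, [0, 0.004, 0], 0],
  [0, [0, 0.004, 0], 0],
  [0, [0, 0.004, 0], 0],
  [0, [0, 0.004, 0], 0],
  [0, [0, 0.004, 0], 0],
  [0, [0, 0.004, 0], 0],
  [0, [0, 0.004, 0], 0],
  [0, [0, 0.004, 0], 0],
  [0, [0, 0.004, 0], 0],
  [0, [0, 0.004, 0], 0],
  [0, [0, 0.004, 0], 0],
  [0, [0, 0.004, 0], 0],
  [0, [0, 0.004, 0], 0],
  [0, [0, 0.004, 0], 0],
  [0, [0, 0.004, 0], 0],
  [0, [0, 0.004, 0], 0],
  [0, [0, 0.004, 0], 0],
])

```text
time_s: 24.4
ee_pos: [0.6181, -0.1648, 0.0838]
tcp_rot: [2.133, 2.306, -0.002]
contact_force: [-6.4, -0.0, 7.2]
gripper_width: 0.271
```

Emit:
send_rows([
  [0, [0, 0.004, 0], 0],
  [0, [0, 0.004, 0], 0],
  [0, [0, 0.004, 0], 0],
  [0, [0, 0.004, 0], 0],
  [0, [0, 0.004, 0], 0],
  [0, [0, 0.004, 0], 0],
  [0, [0, 0.004, 0], 0],
  [0, [0, 0.004, 0], 0],
  [0, [0, 0.004, 0], 0],
  [0, [0, 0, 0], 0],
])

```text
time_s: 25.4
ee_pos: [0.6545, -0.1619, 0.084]
tcp_rot: [2.133, 2.305, -0.001]
contact_force: [-4.1, 0.2, 7.5]
gripper_width: 0.269
```

Emit:
send_rows([
  [0, [0, 0, -0.006], 0],
  [0, [0, 0, -0.02], 0],
  [0, [0, 0, -0.03], 0],
  [0, [0.0348, -0.0066, 0], 0],
  [0, [0.0348, -0.0066, 0], 0],
  [0, [0.0348, -0.0066, 0], 0],
  [0, [0.0348, -0.0066, 0], 0],
  [0, [0.0348, -0.0066, 0], 0],
  [0, [0.0348, -0.0066, 0], 0],
  [0, [0.0348, -0.0066, 0], 0],
  [0, [0.0348, -0.0066, 0], 0],
  [0, [0.0348, -0.0066, 0], 0],
  [0, [0.0348, -0.0066, 0], 0],
  [0, [0.0348, -0.0066, 0], 0],
  [0, [0.0348, -0.0066, 0], 0],
  [0, [0.0348, -0.0066, 0], 0],
  [0, [0.0348, -0.0066, 0], 0],
  [0, [0.0348, -0.0066, 0], 0],
  [0, [0.0348, -0.0066, 0], 0],
])

```text
time_s: 27.3
ee_pos: [0.505, 0.3869, 0.1391]
tcp_rot: [2.133, 2.306, 0.0]
contact_force: [1.1, 1.0, -2.7]
gripper_width: 0.27
```

```bash
python3 - <<'E'
from h import *
st,im=save('wrist','w8.png'); print(st['ee_pos'],st['contact_force'],Ro.from_rotvec(st['tcp_rot']).as_matrix().round(3).tolist())
st,im=save('scene','s8.png')
b=cv2.imread('pics/s8.png'); cv2.imwrite('pics/s8c.png',cv2.resize(b[160:280,190:360],None,fx=4.7,fy=4.7,interpolation=cv2.INTER_CUBIC))
st,im=save('top','t8.png')
E
```

```text
[0.50496951 0.38687071 0.13909695] [ 1.11719842  0.96175033 -2.69660496] [[-0.078, 0.997, 0.0], [0.997, 0.078, -0.0], [-0.0, 0.0, -1.0]]
```

View pics/w8.png

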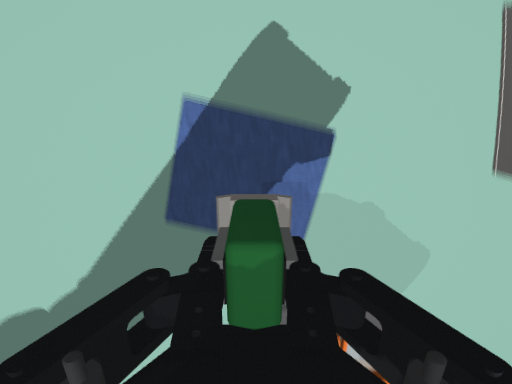

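View pics/s8c.png

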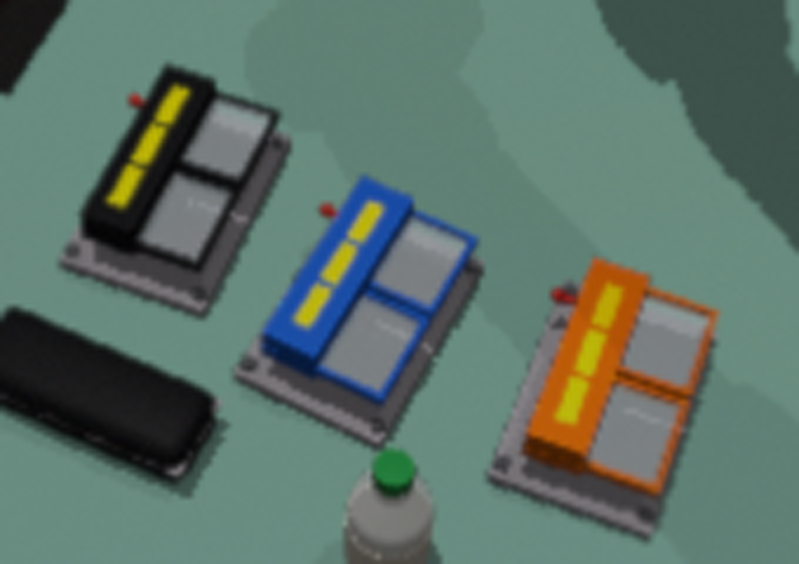

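View pics/t8.png

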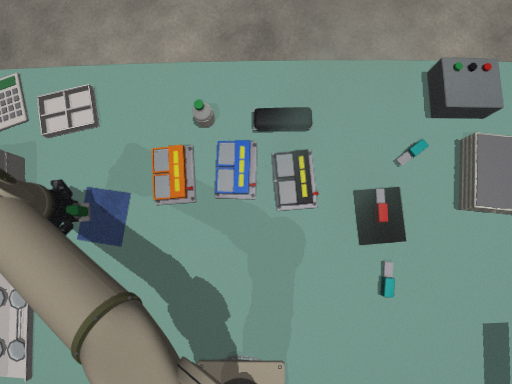

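All three bars look flush in the scene crop, and the cradles have not shifted. I set the press block down at the mat centre.

Emit:
send_rows([
  [0, [-0.002, -0.003, 0.03], 0],
  [0, [0, 0, 0.03], 0],
  [0, [0, 0, 0.025], 0],
  [0, [0, 0, 0.015], 0],
  [0, [0, 0, 0.006], 0],
  [0, [0, 0, 0.001], 0],
  [0, [0, 0, 0.001], 0],
  [0, [0, 0, 0], 0],
  [0, [0, 0, 0], 0],
])

```text
time_s: 28.35
ee_pos: [0.5028, 0.3839, 0.0322]
tcp_rot: [2.132, 2.306, 0.002]
contact_force: [0.1, 0.4, -2.3]
gripper_width: 0.272
```

Emit:
send_rows([
  [0, [0, 0, 0.001], 0],
  [0, [0, 0, 0.001], 0],
  [0, [0, 0, 0], 0],
  [0, [0, 0, 0], 0],
])

```text
time_s: 28.75
ee_pos: [0.5026, 0.3838, 0.0303]
tcp_rot: [2.132, 2.306, 0.001]
contact_force: [-2.3, -2.0, 7.3]
gripper_width: 0.271
```

Emit:
send_rows([
  [0, [0, 0, -0.0005], 0],
  [0.5, [0, 0, 0], 0],
  [0.5, [0, 0, 0], 0],
  [1, [0, 0, 0], 0],
  [1, [0, 0, 0], 0],
  [1, [0, 0, 0], 0],
  [1, [0, 0, 0], 0],
  [1, [0, 0, 0], 0],
  [1, [0, 0, -0.02], 0],
  [1, [0, 0, -0.04], 0],
  [1, [0, 0, -0.05], 0],
  [1, [0, 0, -0.05], 0],
  [1, [0, 0, -0.05], 0],
  [1, [0, 0, 0], 0],
])

```text
time_s: 30.15
ee_pos: [0.5039, 0.3861, 0.2475]
tcp_rot: [2.131, 2.306, 0.017]
contact_force: [0.4, 0.3, -0.3]
gripper_width: 1.0
```

```bash
python3 - <<'E'
from h import *
st,im=save('wrist','w9.png'); print(st['ee_pos'],st['contact_force'])
E
```

```text
[0.50387824 0.38608136 0.247483  ] [ 0.43539356  0.33432622 -0.32289492]
```

View pics/w9.png

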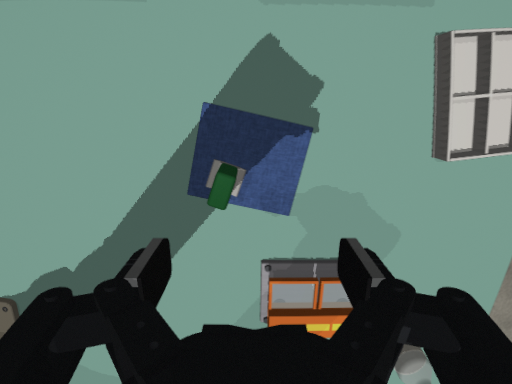

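```bash
python3 - <<'E'
from h import *
st,im=save('wrist','w10.png'); print(st['ee_pos'],st['contact_force'])
b=cv2.imread('pics/w10.png'); cv2.imwrite('pics/w10c.png',cv2.resize(b[90:230,170:330],None,fx=5,fy=4.2857,interpolation=cv2.INTER_CUBIC))
E
```

```text
[0.50327485 0.38499453 0.24363058] [-0.7077824  -0.10299431 -0.62741579]
```

View pics/w10c.png

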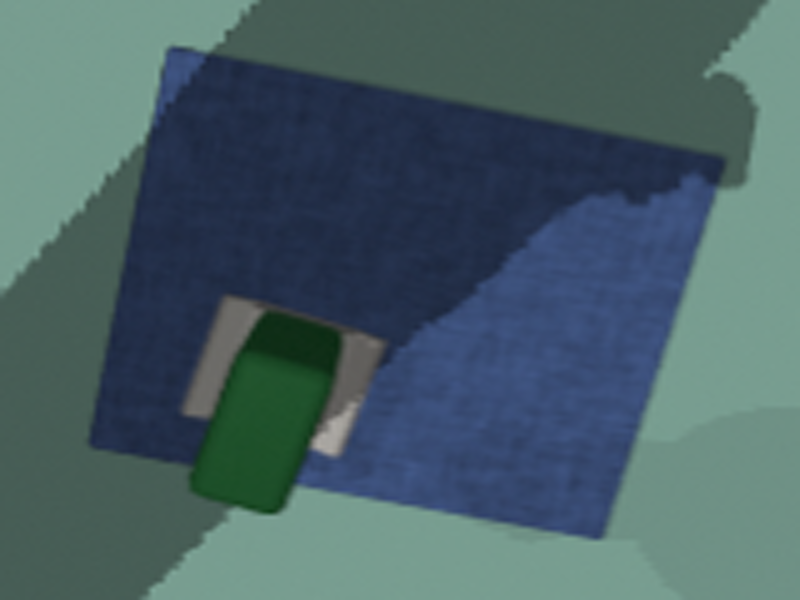

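The block at (220,185) in the wrist view stands upright on the mat, but it has been shifted and turned since I released it. I measure where it is.

```bash
python3 - <<'E'
from h import *
st,im=save('wrist','w11.png'); print(st['ee_pos'])
f=lambda L:[(170+a/5,90+b/4.2857) for a,b in L]
p=pix2w(im,f([(228,295),(385,340),(340,457),(185,412)]),0.012,st); print('sole',p.round(4).tolist(),p.mean(0).round(4))
p=pix2w(im,f([(250,355),(333,375),(278,513),(192,485)]),0.073,st); print('handle',p.round(4).tolist(),p.mean(0).round(4))
p=pix2w(im,f([(168,47),(724,155),(605,538),(92,447)]),0.003,st); print('mat',p.round(4).tolist(),p.mean(0).round(4))
b=cv2.imread('pics/w10.png').astype(int)-cv2.imread('pics/w11.png'); print(abs(b)[90:230,170:330].max())
E
```

```text
[0.50270057 0.38403138 0.2409462 ]
sole [[0.4535, 0.3828, 0.012], [0.4955, 0.3719, 0.012], [0.4861, 0.333, 0.012], [0.4434, 0.3446, 0.012]] [0.4696 0.3581 0.012 ]
handle [[0.4662, 0.3797, 0.073], [0.4849, 0.3758, 0.073], [0.4746, 0.3365, 0.073], [0.4545, 0.343, 0.073]] [0.4701 0.3588 0.073 ]
mat [[0.4338, 0.4548, 0.003], [0.5795, 0.4345, 0.003], [0.5628, 0.3076, 0.003], [0.4165, 0.3279, 0.003]] [0.4981 0.3812 0.003 ]
90
```

The block was knocked about 4 cm. It now stands at about (0.470,0.358), turned -15°, with the whole sole still on the mat and at least 14 mm of margin, so I leave it. Next I go to the gauge and look at the bars on the way.

Emit:
send_rows([
  [1, [-0.036, 0, 0], 0],
  [1, [-0.036, 0, 0], 0],
  [1, [-0.036, 0, 0], 0],
  [1, [-0.036, 0, 0], 0],
  [1, [-0.036, 0, 0], 0],
  [1, [-0.036, 0, 0], 0],
  [1, [-0.036, 0, 0], 0],
  [1, [-0.036, 0, 0], 0],
  [1, [-0.036, 0, 0], 0],
  [1, [-0.036, 0, 0], 0],
  [1, [0, 0, 0], 0],
])

```text
time_s: 31.4
ee_pos: [0.5302, 0.0183, 0.2378]
tcp_rot: [-2.141, -2.297, 0.006]
contact_force: [-0.2, 0.6, -0.0]
gripper_width: 0.997
```

```bash
python3 - <<'E'
from h import *
st,im=save('wrist','w12.png'); print(st['ee_pos'])
b=cv2.imread('pics/w12.png'); cv2.imwrite('pics/w12c.png',cv2.resize(b[60:330,200:440],None,fx=2.2,fy=2.2,interpolation=cv2.INTER_CUBIC))
for c,s,_ in blobs(hsvmask(im,(24,120,120),(34,255,255)),30): print(c.round(1),s[4],pix2w(im,c,.064,st)[0].round(4))
E
```

```text
[0.53023736 0.0183059  0.23775067]
[310.7  32.6] 389 [0.5772 0.1645 0.064 ]
[347.2  33.8] 401 [0.6144 0.1667 0.064 ]
[382.5  35.1] 374 [0.651  0.1692 0.064 ]
[302.6 192.4] 239 [ 0.5883 -0.0041  0.064 ]
[334.2 195.7] 236 [ 0.6256 -0.0055  0.064 ]
[364.7 198.9] 234 [ 0.6623 -0.0068  0.064 ]
[322.1 306.5] 197 [ 0.6343 -0.1614  0.064 ]
[266.5 307.5] 204 [ 0.5603 -0.1677  0.064 ]
[294.3 307.4] 201 [ 0.5973 -0.1651  0.064 ]
```

View pics/w12c.png

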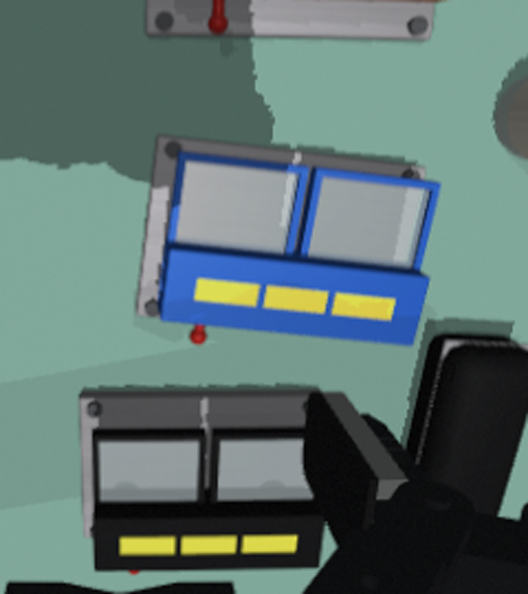

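All nine trims look flush in the close view. I continue to the gauge.

Emit:
send_rows([
  [1, [-0.0427, -0.0022, 0], 0],
  [1, [-0.0427, -0.0022, 0], 0],
  [1, [-0.0427, -0.0022, 0], 0],
  [1, [-0.0427, -0.0022, 0], 0],
  [1, [-0.0427, -0.0022, 0], 0],
  [1, [-0.0427, -0.0022, 0], 0],
  [1, [-0.0427, -0.0022, 0], 0],
  [1, [-0.0427, -0.0022, 0], 0],
  [1, [-0.0427, -0.0022, 0], 0],
  [1, [0, 0, 0], 8.59],
  [1, [0, 0, 0], 8.59],
  [1, [0, 0, 0], 8.59],
  [1, [0, 0, 0], 8.59],
  [1, [0, 0, 0], 8.59],
  [1, [0, 0, 0], 8.59],
  [1, [0, 0, 0], 8.59],
  [1, [0, 0, 0], 8.59],
  [1, [0, 0, 0], 8.59],
  [1, [0, 0, 0], 8.59],
  [1, [0, 0, 0], 8.59],
])

```text
time_s: 33.45
ee_pos: [0.5415, -0.3582, 0.2383]
tcp_rot: [-3.14, 0.007, 0.003]
contact_force: [-0.5, -0.1, 0.6]
gripper_width: 1.002
```

Emit:
send_rows([
  [1, [0, 0, 0], 0],
  [1, [0, 0, 0], 0],
])

```text
time_s: 33.65
ee_pos: [0.5413, -0.3589, 0.2389]
tcp_rot: [-3.141, -0.009, 0.002]
contact_force: [-0.1, -0.5, -0.2]
gripper_width: 1.003
```

```bash
python3 - <<'E'
from h import *
st,im=save('wrist','w13.png'); print(st['ee_pos'],Ro.from_rotvec(st['tcp_rot']).as_matrix().round(3).tolist())
for d in finder.pinpoint('gauge','wrist')[:3]:
    R,t=camRt(im,st); print(d['confidence'],(R.T@(np.array(d['xyz'])-t)).round(4))
E
```

```text
[ 0.541322   -0.35886226  0.23887893] [[1.0, 0.006, -0.001], [0.006, -1.0, 0.001], [-0.001, -0.001, -1.0]]
0.97 [ 6.816e-01 -4.853e-01 -4.000e-04]
0.85 [ 0.5021 -0.3781  0.0011]
0.61 [ 0.306  -0.3918  0.0005]
```

View pics/w13.png

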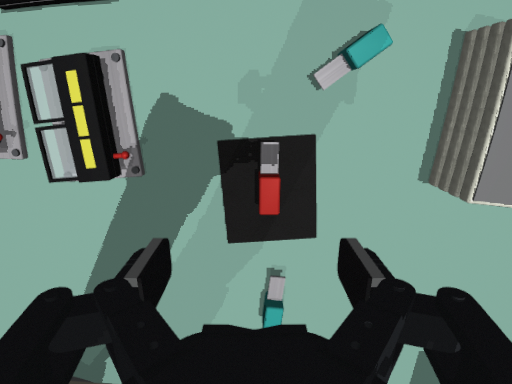

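```bash
python3 - <<'E'
from h import *
b=cv2.imread('pics/w13.png'); cv2.imwrite('pics/w13c.png',cv2.resize(b[130:250,210:330],None,fx=5,fy=5,interpolation=cv2.INTER_CUBIC))
E
```

```text
(no output)
```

View pics/w13c.png

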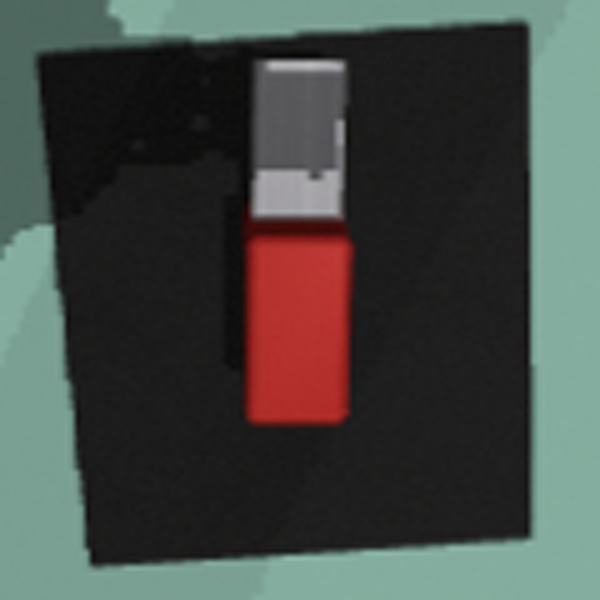

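```bash
python3 - <<'E'
from h import *
st=r.state(); im=cams.get_image('wrist')
f=lambda L:[(210+a/5,130+b/5) for a,b in L]
p=pix2w(im,f([(247,236),(351,238),(349,424),(247,424)]),0.043,st); print('handle',p.round(4).tolist(),p.mean(0).round(4))
p=pix2w(im,f([(254,62),(346,62),(344,218),(251,218)]),0.025,st); print('blade',p.round(4).tolist(),p.mean(0).round(4))
p=pix2w(im,f([(38,55),(527,24),(530,538),(92,565)]),0.003,st); print('mat',p.round(4).tolist(),p.mean(0).round(4))
print(st['ee_pos'],st['tcp_rot'])
E
```

```text
handle [[0.5273, -0.3653, 0.043], [0.5269, -0.3906, 0.043], [0.4782, -0.3916, 0.043], [0.4781, -0.3658, 0.043]] [ 0.5026 -0.3783  0.043 ]
blade [[0.5671, -0.3669, 0.025], [0.5673, -0.3897, 0.025], [0.5275, -0.3904, 0.025], [0.5273, -0.3666, 0.025]] [ 0.5473 -0.3784  0.025 ]
mat [[0.5657, -0.3107, 0.003], [0.5746, -0.4388, 0.003], [0.4264, -0.4496, 0.003], [0.4171, -0.3218, 0.003]] [ 0.496  -0.3802  0.003 ]
[ 0.54118815 -0.35935441  0.23929369] [-3.14106009e+00 -6.81645701e-03  8.29502961e-04]
```

The close crop confirms the red handle with the steel blade pointing +x on the black mat, so this is the right gauge. I grasp it across y.

Emit:
send_rows([
  [1, [-0.0194, 0.0095, 0], 0],
  [1, [-0.0194, 0.0095, 0], 0],
  [1, [0, 0, 0.04], 0],
  [1, [0, 0, 0.04], 0],
  [1, [0, 0, 0.04], 0],
  [1, [0, 0, 0.04], 0],
  [1, [0, 0, 0.03], 0],
  [1, [0, 0, 0.02], 0],
  [1, [0, 0, 0.01], 0],
  [1, [0, 0, 0], 0],
  [1, [0, 0, 0], 0],
])

```text
time_s: 34.9
ee_pos: [0.5029, -0.3794, 0.0209]
tcp_rot: [3.141, 0.001, 0.002]
contact_force: [0.3, 0.5, 0.8]
gripper_width: 1.0
```

```bash
python3 - <<'E'
from h import *
st,im=save('wrist','w14.png'); print(st['ee_pos'],Ro.from_rotvec(st['tcp_rot']).as_matrix().round(3).tolist())
E
```

```text
[ 0.50286446 -0.37938519  0.02094462] [[1.0, 0.001, 0.001], [0.001, -1.0, -0.001], [0.001, 0.001, -1.0]]
```

View pics/w14.png

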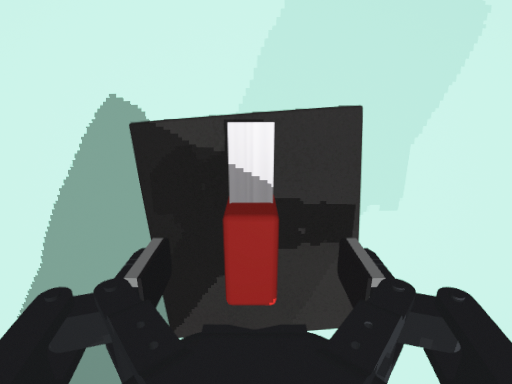

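Red handle at (251,255) is centred between the fingers. I lower a little more and grip.

Emit:
send_rows([
  [1, [0, 0, 0.006], 0],
  [1, [0, 0, 0.005], 0],
  [1, [0, 0, 0], 0],
  [0, [0, 0, 0], 0],
  [0, [0, 0, 0], 0],
  [0, [0, 0, 0], 0],
  [0, [0, 0, 0], 0],
  [0, [0, 0, 0], 0],
  [0, [0, 0, 0], 0],
  [0, [0, 0, 0], 0],
  [0, [0, 0, 0], 0],
  [0, [0, 0, 0], 0],
  [0, [0, 0, 0], 0],
  [0, [0, 0, 0], 0],
], squeeze=70)

```text
time_s: 36.35
ee_pos: [0.5024, -0.379, 0.0091]
tcp_rot: [3.141, 0.0, 0.001]
contact_force: [-1.0, 1.2, 6.1]
gripper_width: 0.302
```

Emit:
send_rows([
  [0, [0, 0, -0.01], 0],
  [0, [0, 0, -0.02], 0],
  [0, [0, 0, -0.02], 0],
  [0, [0, 0, 0], -4.6],
  [0, [-0.0062, -0.0294, 0], 0],
  [0, [-0.0062, -0.0294, 0], 0],
  [0, [-0.0062, -0.0294, 0], 0],
  [0, [-0.0062, -0.0294, 0], 0],
  [0, [-0.0062, -0.0294, 0], 0],
  [0, [-0.0062, -0.0294, 0], 0],
  [0, [-0.0062, -0.0294, 0], 0],
  [0, [0, 0, 0.015], 0],
  [0, [0, 0, 0], 0],
  [0, [0, 0, 0], 0],
  [0, [0, 0, 0], 0],
])

```text
time_s: 37.85
ee_pos: [0.4427, -0.1781, 0.0443]
tcp_rot: [3.139, 0.124, 0.001]
contact_force: [-0.3, 0.4, -1.7]
gripper_width: 0.296
```

```bash
python3 - <<'E'
from h import *
st,im=save('wrist','w15.png'); print(st['ee_pos'],st['contact_force'],Ro.from_rotvec(st['tcp_rot']).as_matrix().round(4).tolist())
for c,s,_ in blobs(hsvmask(im,(24,120,120),(34,255,255)),30): print(c.round(1),s[4],pix2w(im,c,.064,st)[0].round(4))
E
```

```text
[ 0.44269308 -0.17808835  0.04431239] [-0.25316086  0.35220104 -1.7420451 ] [[0.9969, 0.0792, 0.0004], [0.0792, -0.9969, -0.0003], [0.0004, 0.0003, -1.0]]
[253.9  15.4] 998 [ 0.5498 -0.1689  0.064 ]
```

View pics/w15.png

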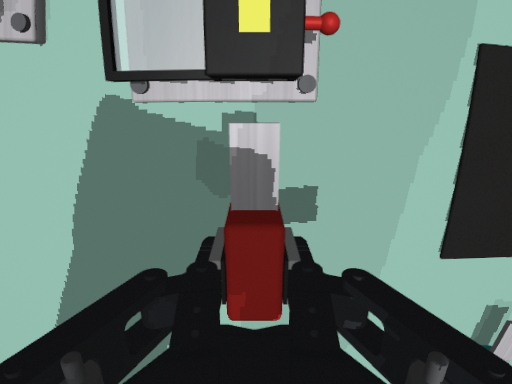

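The blade at (230..280,123) is laterally centred on the bar (edges at 205 and 303, so mid 254). I lower to slot height and insert.

Emit:
send_rows([
  [0, [0, 0, 0.01], 0],
  [0, [0, 0, 0.0052], 0],
  [0, [0, 0, 0], 0],
  [0, [0, 0, 0], 0],
  [0, [0.006, 0, 0], 0],
  [0, [0.006, 0, 0], 0],
  [0, [0, 0, 0], 0],
  [0, [0, 0, 0], 0],
])

```text
time_s: 38.7
ee_pos: [0.4546, -0.1762, 0.0287]
tcp_rot: [3.139, 0.127, 0.0]
contact_force: [0.3, -0.3, -2.3]
gripper_width: 0.297
```

```bash
python3 - <<'E'
from h import *
st,im=save('wrist','w16.png'); print(st['ee_pos'],st['contact_force'])
st,im=save('scene','s16.png')
b=cv2.imread('pics/s16.png'); cv2.imwrite('pics/s16c.png',cv2.resize(b[140:240,180:270],None,fx=6,fy=6,interpolation=cv2.INTER_CUBIC))
E
```

```text
[ 0.45464072 -0.1762375   0.02865753] [ 0.31825627 -0.25283358 -2.30130371]
```

View pics/w16.png

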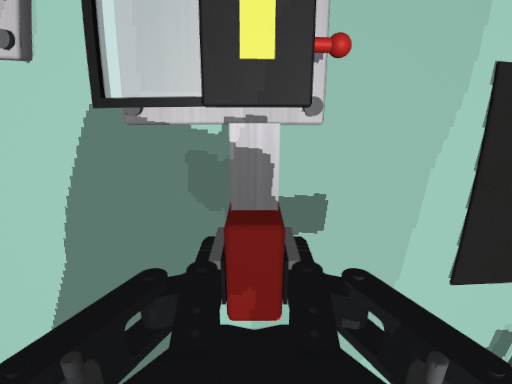

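View pics/s16c.png

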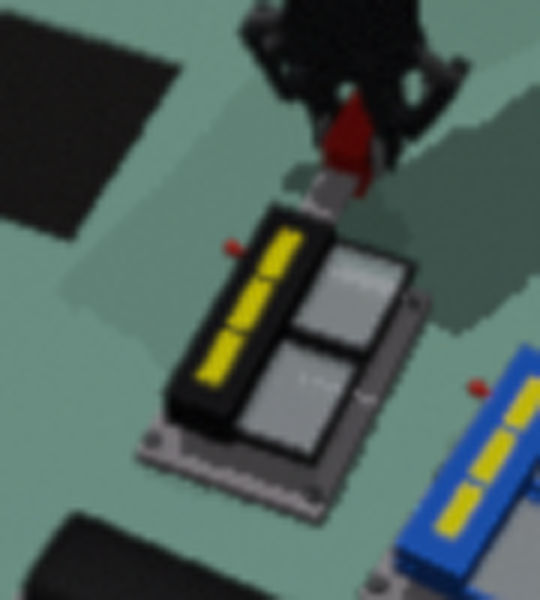

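Emit:
send_rows([
  [0, [0.004, 0.0002, 0], 0],
  [0, [0.004, 0.0002, 0], 0],
  [0, [0.004, 0, 0], 0],
  [0, [0.003, 0, 0], 0],
  [0, [0, 0, 0], 0],
])

```text
time_s: 39.3
ee_pos: [0.4699, -0.1754, 0.0286]
tcp_rot: [-3.139, -0.127, -0.001]
contact_force: [-0.0, 0.0, -1.7]
gripper_width: 0.294
```

Emit:
send_rows([
  [0, [0.003, 0, 0], 0],
  [0, [0.003, 0, 0], 0],
  [0, [0, 0, 0], 0],
])

```text
time_s: 39.6
ee_pos: [0.4758, -0.1749, 0.0287]
tcp_rot: [3.139, 0.127, 0.001]
contact_force: [-0.3, 0.3, -2.2]
gripper_width: 0.294
```

Emit:
send_rows([
  [0, [0.003, 0, 0], 0],
  [0, [0.003, 0, 0], 0],
  [0, [0.003, 0, 0], 0],
  [0, [0.003, 0, 0], 0],
  [0, [0.003, 0, 0], 0],
  [0, [0.003, 0, 0], 0],
  [0, [0.003, 0, 0], 0],
  [0, [0.002, 0, 0], 0],
  [0, [0, 0, 0], 0],
  [0, [0, 0, 0], 0],
])

```text
time_s: 40.6
ee_pos: [0.4986, -0.1731, 0.0286]
tcp_rot: [3.139, 0.126, 0.001]
contact_force: [-1.0, -0.3, -3.3]
gripper_width: 0.296
```

Emit:
send_rows([
  [0, [0.001, 0, 0], 0],
  [0, [0.001, 0, 0], 0],
  [0, [0, 0, 0], 0],
])

```text
time_s: 40.9
ee_pos: [0.5003, -0.173, 0.0287]
tcp_rot: [3.139, 0.126, 0.0]
contact_force: [-2.5, 0.5, -1.2]
gripper_width: 0.293
```

Emit:
send_rows([
  [0, [0.001, 0, 0], 0],
  [0, [0, 0, 0], 0],
])

```text
time_s: 41.1
ee_pos: [0.5014, -0.1729, 0.0286]
tcp_rot: [3.139, 0.126, 0.0]
contact_force: [-3.1, 0.3, -1.4]
gripper_width: 0.297
```

```bash
python3 - <<'E'
from h import *
st,im=save('wrist','w17.png'); print(st['ee_pos'],st['contact_force'])
E
```

```text
[ 0.5013716  -0.17292166  0.02862363] [-3.11281017  0.3301723  -1.37428994]
```

View pics/w17.png

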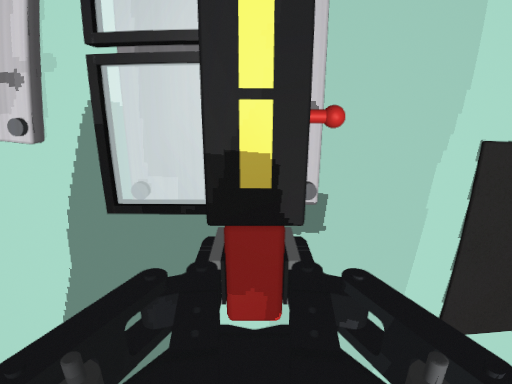

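Emit:
send_rows([
  [0, [0.001, 0, 0], 0],
  [0, [0, 0, 0], 0],
])

```text
time_s: 41.35
ee_pos: [0.5015, -0.173, 0.0284]
tcp_rot: [-3.139, -0.126, 0.003]
contact_force: [-5.9, 0.1, -0.0]
gripper_width: 0.291
```

Emit:
send_rows([
  [0, [0.001, 0, 0], 0],
  [0, [0, 0, 0], 0],
])

```text
time_s: 41.55
ee_pos: [0.5015, -0.1729, 0.0281]
tcp_rot: [-3.139, -0.126, 0.006]
contact_force: [-9.0, 0.9, 2.2]
gripper_width: 0.292
```

The TCP stopped while the force rose to 9 N, so the handle has met the bar and the blade is fully in. I retract and go to blue.

Emit:
send_rows([
  [0, [-0.003, 0, 0], 0],
  [0, [-0.006, 0, 0], 0],
  [0, [-0.01, 0, 0], 0],
  [0, [-0.01, 0, 0], 0],
  [0, [-0.015, 0, 0], 0],
  [0, [-0.015, 0, 0], 0],
  [0, [-0.015, 0, 0], 0],
  [0, [0, 0, 0], 6.7],
  [0, [0, -0.03, 0], 0],
  [0, [0, -0.03, 0], 0],
  [0, [0, -0.03, 0], 0],
  [0, [0, -0.03, 0], 0],
  [0, [0, -0.03, 0], 0],
  [0, [0, -0.03, 0], 0],
  [0, [0.015, 0, 0], 0],
  [0, [0.015, 0, 0], 0],
  [0, [0.006, 0, 0], 0],
  [0, [0, 0, 0], 0],
  [0, [0, 0, 0], 0],
])

```text
time_s: 43.45
ee_pos: [0.4712, -0.0005, 0.0284]
tcp_rot: [3.141, -0.058, -0.001]
contact_force: [0.2, -0.0, -2.8]
gripper_width: 0.292
```

```bash
python3 - <<'E'
from h import *
st,im=save('wrist','w18.png'); print(st['ee_pos'],st['contact_force'],Ro.from_rotvec(st['tcp_rot']).as_matrix().round(4).tolist())
st,im=save('top','t18.png')
b=cv2.imread('pics/t18.png'); cv2.imwrite('pics/t18c.png',cv2.resize(b[120:230,140:420],None,fx=2.85,fy=2.85,interpolation=cv2.INTER_CUBIC))
E
```

```text
[ 0.47117725 -0.00047814  0.02840963] [ 0.23152117 -0.02723776 -2.81664239] [[0.9993, -0.0369, -0.0008], [-0.0369, -0.9993, -0.0002], [-0.0008, 0.0002, -1.0]]
```

View pics/w18.png

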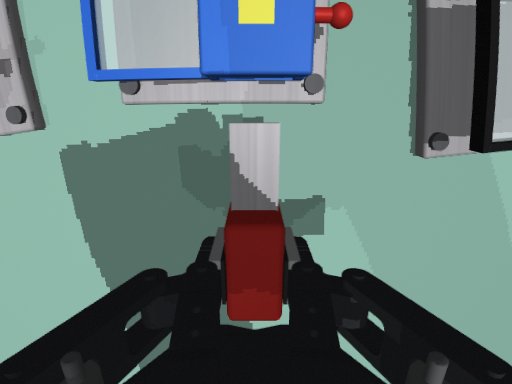

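View pics/t18c.png

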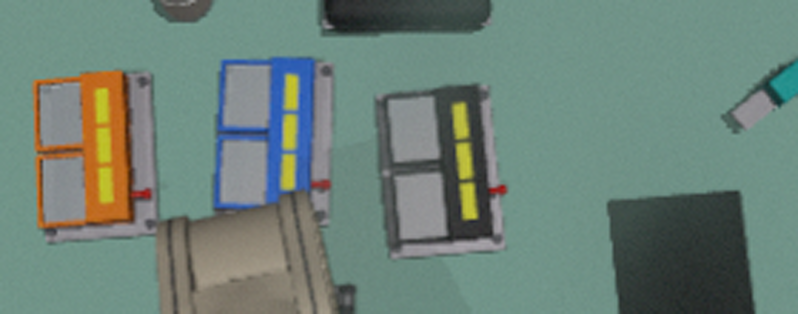

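Blue bar edges are at 201 and 314 (mid 257) and the blade mid is at 254.5, so I shift about 0.8 mm right and insert. In the top view the black bar's witness pin has moved in and its cradle is undisturbed.

Emit:
send_rows([
  [0, [0.004, 0.0004, -0.0004], 0],
  [0, [0.004, 0.0004, 0], 0],
  [0, [0.004, 0, 0], 0],
  [0, [0.004, 0, 0], 0],
  [0, [0.004, 0, 0], 0],
  [0, [0.003, 0, 0], 0],
  [0, [0, 0, 0], 0],
])

```text
time_s: 44.25
ee_pos: [0.4954, -0.0018, 0.029]
tcp_rot: [-3.141, 0.057, -0.0]
contact_force: [-0.1, -0.4, -3.3]
gripper_width: 0.296
```

Emit:
send_rows([
  [0, [0.003, 0, 0], 0],
  [0, [0.003, 0, 0], 0],
  [0, [0.003, 0, 0], 0],
  [0, [0, 0, 0], 0],
])

```text
time_s: 44.65
ee_pos: [0.5045, -0.0021, 0.0291]
tcp_rot: [-3.141, 0.057, -0.001]
contact_force: [-0.0, 0.5, -2.6]
gripper_width: 0.293
```

Emit:
send_rows([
  [0, [0.003, 0, 0], 0],
  [0, [0.003, 0, 0], 0],
  [0, [0.003, 0, 0], 0],
  [0, [0.003, 0, 0], 0],
  [0, [0.003, 0, 0], 0],
  [0, [0.003, 0, 0], 0],
  [0, [0.003, 0, 0], 0],
  [0, [0.001, 0, 0], 0],
  [0, [0, 0, 0], 0],
])

```text
time_s: 45.55
ee_pos: [0.5263, -0.003, 0.029]
tcp_rot: [3.141, -0.058, 0.001]
contact_force: [-1.3, -0.5, -1.9]
gripper_width: 0.301
```

Emit:
send_rows([
  [0, [0.001, 0, 0], 0],
  [0, [0, 0, 0], 0],
])

```text
time_s: 45.75
ee_pos: [0.527, -0.003, 0.029]
tcp_rot: [3.141, -0.057, -0.0]
contact_force: [-1.8, -0.0, -2.0]
gripper_width: 0.288
```

Emit:
send_rows([
  [0, [0.001, 0, 0], 0],
  [0, [0, 0, 0], 0],
])

```text
time_s: 45.95
ee_pos: [0.528, -0.0031, 0.029]
tcp_rot: [3.141, -0.057, -0.0]
contact_force: [-3.2, -1.1, -2.3]
gripper_width: 0.291
```

Emit:
send_rows([
  [0, [0.001, 0, 0], 0],
  [0, [0, 0, 0], 0],
])

```text
time_s: 46.15
ee_pos: [0.5291, -0.0031, 0.029]
tcp_rot: [3.141, -0.058, 0.0]
contact_force: [-1.9, 0.5, -2.8]
gripper_width: 0.296
```

Emit:
send_rows([
  [0, [0.001, 0, 0], 0],
  [0, [0, 0, 0], 0],
])

```text
time_s: 46.35
ee_pos: [0.5293, -0.0031, 0.0288]
tcp_rot: [3.141, -0.057, -0.002]
contact_force: [-5.9, 0.1, 0.0]
gripper_width: 0.296
```

Emit:
send_rows([
  [0, [0.001, 0, 0], 0],
  [0, [0, 0, 0], 0],
])

```text
time_s: 46.55
ee_pos: [0.5293, -0.0031, 0.0285]
tcp_rot: [3.141, -0.057, -0.006]
contact_force: [-9.8, 0.7, 2.3]
gripper_width: 0.294
```

Emit:
send_rows([
  [0, [-0.003, 0, 0], 0],
  [0, [-0.006, 0, 0], 0],
  [0, [-0.01, 0, 0], 0],
  [0, [-0.01, 0, 0], 0],
  [0, [-0.015, 0, 0], 0],
  [0, [-0.015, 0, 0], 0],
  [0, [-0.015, 0, 0], 0],
  [0, [0, 0, 0], -5.95],
  [0, [0, -0.0259, 0], 0],
  [0, [0, -0.0259, 0], 0],
  [0, [0, -0.0259, 0], 0],
  [0, [0, -0.0259, 0], 0],
  [0, [0, -0.0259, 0], 0],
  [0, [0, -0.0259, 0], 0],
  [0, [0.007, 0, 0], 0],
  [0, [0.006, 0, 0], 0],
  [0, [0, 0, 0], 0],
  [0, [0, 0, 0], 0],
])

```text
time_s: 48.35
ee_pos: [0.4595, 0.1544, 0.0289]
tcp_rot: [3.139, 0.103, -0.0]
contact_force: [-0.5, 1.2, -3.3]
gripper_width: 0.291
```

```bash
python3 - <<'E'
from h import *
st,im=save('wrist','w19.png'); print(st['ee_pos'],st['contact_force'],Ro.from_rotvec(st['tcp_rot']).as_matrix().round(4).tolist())
E
```

```text
[0.45954067 0.15438437 0.02886003] [-0.54565707  1.16545525 -3.29581489] [[0.9978, 0.0657, -0.0002], [0.0657, -0.9978, -0.0005], [-0.0003, 0.0005, -1.0]]
```

View pics/w19.png

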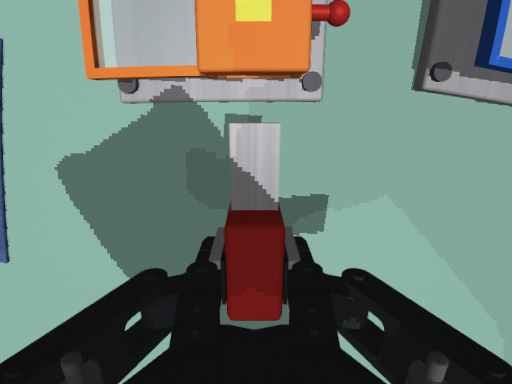

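Orange bar edges are at 198 and 310 (mid 254) and the blade mid is at 254, so it is aligned. Inserting.

Emit:
send_rows([
  [0, [0.004, 0, 0], 0],
  [0, [0.004, 0, 0], 0],
  [0, [0.004, 0, 0], 0],
  [0, [0.004, 0, 0], 0],
  [0, [0.004, 0, 0], 0],
  [0, [0.004, 0, 0], 0],
  [0, [0, 0, 0], 0],
])

```text
time_s: 49.1
ee_pos: [0.484, 0.1572, 0.029]
tcp_rot: [-3.14, -0.105, -0.0]
contact_force: [0.1, -0.1, -3.5]
gripper_width: 0.295
```

Emit:
send_rows([
  [0, [0.003, 0, 0], 0],
  [0, [0.003, 0, 0], 0],
  [0, [0.003, 0, 0], 0],
  [0, [0, 0, 0], 0],
])

```text
time_s: 49.5
ee_pos: [0.4929, 0.1577, 0.0291]
tcp_rot: [-3.14, -0.106, -0.001]
contact_force: [0.5, 0.4, -2.4]
gripper_width: 0.298
```

Emit:
send_rows([
  [0, [0.003, 0, 0], 0],
  [0, [0.003, 0, 0], 0],
  [0, [0.003, 0, 0], 0],
  [0, [0.003, 0, 0], 0],
  [0, [0.003, 0, 0], 0],
  [0, [0.003, 0, 0], 0],
  [0, [0.003, 0, 0], 0],
  [0, [0.001, 0, 0], 0],
  [0, [0, 0, 0], 0],
])

```text
time_s: 50.4
ee_pos: [0.5147, 0.1592, 0.029]
tcp_rot: [-3.14, -0.106, -0.001]
contact_force: [-0.6, -0.1, -2.9]
gripper_width: 0.291
```

Emit:
send_rows([
  [0, [0.001, 0, 0], 0],
  [0, [0.001, 0, 0], 0],
  [0, [0, 0, 0], 0],
])

```text
time_s: 50.7
ee_pos: [0.5165, 0.1593, 0.029]
tcp_rot: [3.14, 0.106, 0.0]
contact_force: [-1.9, 0.0, -2.0]
gripper_width: 0.293
```

Emit:
send_rows([
  [0, [0.001, 0, 0], 0],
  [0, [0, 0, 0], 0],
])

```text
time_s: 50.9
ee_pos: [0.5175, 0.1594, 0.029]
tcp_rot: [3.14, 0.106, 0.0]
contact_force: [-2.9, 1.4, -3.1]
gripper_width: 0.295
```

Emit:
send_rows([
  [0, [0.001, 0, 0], 0],
  [0, [0, 0, 0], 0],
])

```text
time_s: 51.1
ee_pos: [0.5185, 0.1594, 0.029]
tcp_rot: [3.14, 0.106, 0.0]
contact_force: [-2.3, -0.5, -2.0]
gripper_width: 0.295
```

Emit:
send_rows([
  [0, [0.001, 0, 0], 0],
  [0, [0, 0, 0], 0],
])

```text
time_s: 51.3
ee_pos: [0.5185, 0.1594, 0.0288]
tcp_rot: [3.139, 0.106, -0.003]
contact_force: [-8.3, -1.5, 1.5]
gripper_width: 0.292
```

Emit:
send_rows([
  [0, [0.001, 0, 0], 0],
  [0, [0, 0, 0], 0],
])

```text
time_s: 51.5
ee_pos: [0.5185, 0.1594, 0.0284]
tcp_rot: [3.139, 0.106, -0.006]
contact_force: [-11.8, -1.5, 2.1]
gripper_width: 0.29
```

The force rose to 11.8 N with no further travel, so orange is fully in. I retract and carry the gauge back to the black mat.

Emit:
send_rows([
  [0, [-0.003, 0, 0], 0],
  [0, [-0.006, 0, 0], 0],
  [0, [-0.01, 0, 0], 0],
  [0, [-0.01, 0, 0], 0],
  [0, [-0.015, 0, 0], 0],
  [0, [-0.015, 0, 0], 0],
  [0, [-0.015, 0, 0], 0],
  [0, [0, 0, -0.02], 0],
  [0, [0, 0, -0.02], 0],
  [0, [0, 0, 0], 0],
])

```text
time_s: 52.5
ee_pos: [0.4476, 0.1551, 0.0712]
tcp_rot: [-3.139, -0.106, -0.007]
contact_force: [0.2, 1.3, -2.7]
gripper_width: 0.294
```

Emit:
send_rows([
  [0, [0.0002, 0.0383, 0], 0],
  [0, [0.0002, 0.0383, 0], 0],
  [0, [0.0002, 0.0383, 0], 0],
  [0, [0.0002, 0.0383, 0], 0],
  [0, [0.0002, 0.0383, 0], 0],
  [0, [0.0002, 0.0383, 0], 0],
  [0, [0.0002, 0.0383, 0], 0],
  [0, [0.0002, 0.0383, 0], 0],
  [0, [0.0002, 0.0383, 0], 0],
  [0, [0.0002, 0.0383, 0], 0],
  [0, [0.0002, 0.0383, 0], 0],
  [0, [0.0002, 0.0383, 0], 0],
  [0, [0.0002, 0.0383, 0], 0],
  [0, [0.0002, 0.0383, 0], 0],
  [0, [0, 0, 0], 0],
  [0, [0, 0, 0], 0],
])

```text
time_s: 54.1
ee_pos: [0.4845, -0.3805, 0.0676]
tcp_rot: [-3.139, -0.103, 0.002]
contact_force: [0.5, 1.1, -2.5]
gripper_width: 0.296
```

```bash
python3 - <<'E'
from h import *
st,im=save('wrist','w20.png'); print(st['ee_pos'],st['contact_force'],Ro.from_rotvec(st['tcp_rot']).as_matrix().round(4).tolist())
st,im=save('scene','s20.png')
b=cv2.imread('pics/s20.png'); cv2.imwrite('pics/s20c.png',cv2.resize(b[160:280,190:360],None,fx=4.7,fy=4.7,interpolation=cv2.INTER_CUBIC))
E
```

```text
[ 0.48451184 -0.38050775  0.0675644 ] [ 0.53771698  1.06213463 -2.50976935] [[0.9979, 0.0655, -0.0013], [0.0655, -0.9979, 0.0008], [-0.0012, -0.0008, -1.0]]
```

View pics/w20.png

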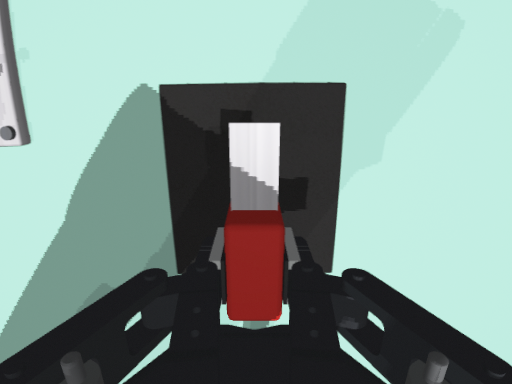

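View pics/s20c.png

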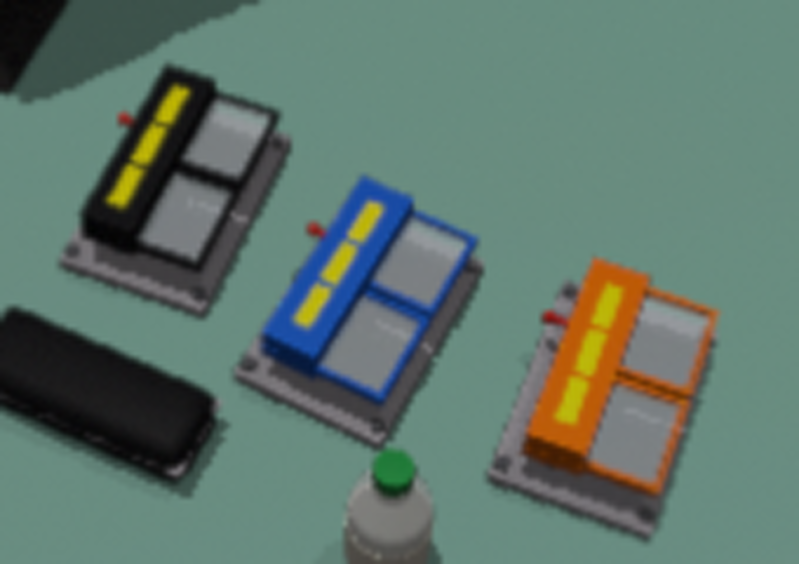

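All three witness pins have moved in by similar amounts in the scene crop, at (125,119), (316,230) and (553,318), and no cradle moved. The gauge is above the black mat, so I lower it.

Emit:
send_rows([
  [0, [0, 0, 0.03], 0],
  [0, [0, 0, 0.02], 0],
  [0, [0, 0, 0.005], 0],
  [0, [0, 0, 0.001], 0],
  [0, [0, 0, 0.001], 0],
  [0, [0, 0, 0], 0],
  [0, [0, 0, 0], 0],
])

```text
time_s: 54.9
ee_pos: [0.4859, -0.3805, 0.013]
tcp_rot: [3.139, 0.106, 0.002]
contact_force: [-0.1, 0.3, -2.2]
gripper_width: 0.296
```

Emit:
send_rows([
  [0, [0, 0, 0.001], 0],
  [0, [0, 0, 0.001], 0],
  [0, [0, 0, 0.001], 0],
  [0, [0, 0, 0.0005], 0],
  [0, [0, 0, 0], 0],
  [0, [0, 0, 0], 0],
])

```text
time_s: 55.5
ee_pos: [0.4855, -0.3803, 0.0092]
tcp_rot: [3.14, 0.106, 0.0]
contact_force: [-2.9, 2.2, 5.4]
gripper_width: 0.295
```

Emit:
send_rows([
  [0, [0, 0, -0.0005], 0],
  [0.5, [0, 0, 0], 0],
  [0.5, [0, 0, 0], 0],
  [0.5, [0, 0, 0], 0],
  [1, [0, 0, 0], 0],
  [1, [0, 0, 0], 0],
  [1, [0, 0, 0], 0],
  [1, [0, 0, 0], 0],
  [1, [0, 0, -0.02], 0],
  [1, [0, 0, -0.03], 0],
  [1, [0, 0, -0.04], 0],
  [1, [0, 0, -0.04], 0],
  [1, [0, 0, -0.04], 0],
  [1, [0, 0, -0.03], 0],
  [1, [0, 0, 0], 0],
  [1, [0, 0, 0], 0],
  [1, [0, 0, 0], 0],
])

```text
time_s: 57.2
ee_pos: [0.4849, -0.3798, 0.2076]
tcp_rot: [-3.139, -0.106, 0.003]
contact_force: [-0.7, 0.9, 0.2]
gripper_width: 1.001
```

```bash
python3 - <<'E'
from h import *
st,im=save('wrist','w21.png'); print(st['ee_pos'],st['contact_force'])
save('top','t21.png'); save('scene','s21.png')
b=cv2.imread('pics/t21.png'); cv2.imwrite('pics/t21c.png',cv2.resize(b[90:310,60:460],None,fx=2,fy=2,interpolation=cv2.INTER_CUBIC))
E
```

```text
[ 0.48486197 -0.37982092  0.20762713] [-0.74836572  0.8836682   0.24833608]
```

View pics/w21.png

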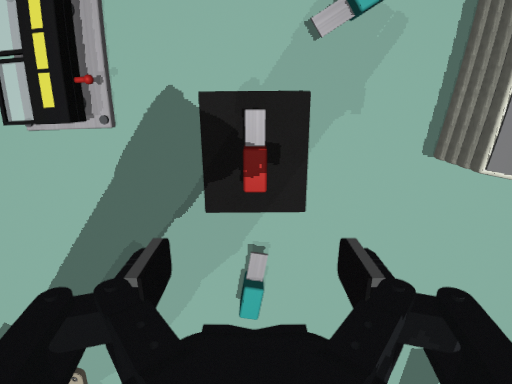

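View pics/t21c.png

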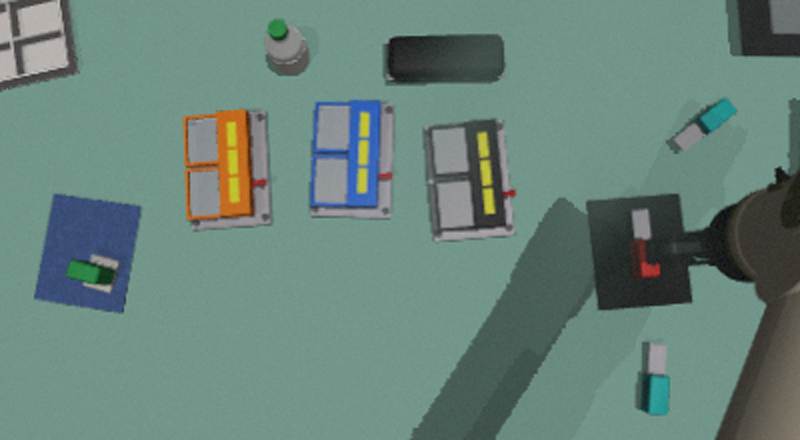

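View pics/s21.png

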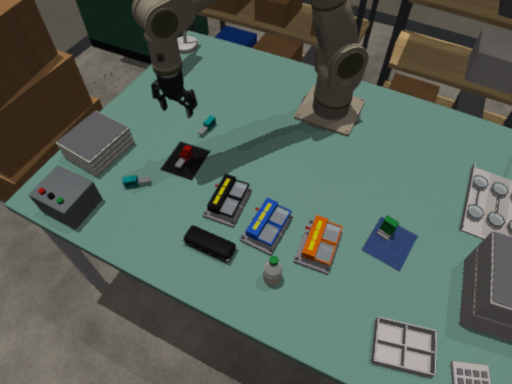

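Both tools are resting properly. The gauge lies flat in the middle of the black mat at (255,160) in the wrist view. The press block stands fully on the blue mat at (95,272) in the top crop. The bottle and case are unmoved. I hand in.

```bash
python3 - <<'E'
from h import *
print(workorder.finish_job()); print(r.state()['time_s'])
E
```

```text
the job is handed in; nothing more can be done
None
the job is handed in; nothing more can be done
```

The job is done and handed in at about 57 s of the 210 s allowed; no verdict is reported.

**Pressing:** All three bars (orange, blue, black) were pressed in one unbroken end-to-end stroke each. The push was about 9–10 N, and each bar went down about 8 of its 22 mm. In the close views all nine trim pieces look flush. I judged this by eye and by the forces, as there is no direct reading.

**Press block:** I set it down in the middle of the blue mat. Between release and my next picture it had moved about 4 cm and turned about 15°. I took this to be the knock the task warns of, though I did not see it happen. I left it there: it stands upright with the whole sole on the mat, about 14 mm from the nearest edge.

**Gauge:** The blade went fully into each slot. Each time the tool stopped while the push rose from about 3 N to 9–12 N, which is the handle meeting the bar. All three witness pins moved in by similar amounts, and no cradle shifted visibly. The gauge now lies flat near the middle of the black mat.

**Bystanders:** The bottle and spectacle case look unmoved in the last pictures.

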